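# Tighten the loose retaining ring of a camera slider on a model maker's desk

### The job

Put every block left on the camera slider's track into the plywood box, then run the empty carriage right up to its left-hand stop and all the way back to the right-hand stop (left and right as the robot sees them) to feel that it runs free. Fit both pins of the spanner into the holes of the loose brass ring on the carriage, turn the ring clockwise until it is tight against its stop, using only the spanner on it, and lay the spanner back on its rest. To finish, run the carriage to the left-hand stop once more and park it against the right-hand stop; leave the other things on the desk alone.

Things in the scene. Friction and masses are not known exactly. Their poses are not given: they have to be found in the camera images.
- slider: Desktop camera slider, fixed: aluminium track, flat top 24 mm above the table, 90 mm wide (own x), 480 mm long (own y, towards the robot's left), between two black end plates 104 x 20 mm, 48 mm high, whose inner faces (the stops) lie at y = +242 and -242 mm. Origin: centre of its underside.
- carriage (a joint): Carriage on the slider: dark steel plate 104 x 100 x 10 mm (top 37 mm above the table) that slides along the slider's y, in m: 0 = at the right-hand stop, 0.38 = at the left-hand stop (its centre is at slider y = value - 0.19, x = 0). It moves with a push of about 3 N, stays where it is left, and hits any block lying on the track.
- push_knob (a point): Top centre of the red push knob on the carriage, an upright cylinder 26 mm across and 20 mm tall that does not turn, on a tab at the carriage's robot side, 66 mm from the ring's axis. Its top is 57 mm and its foot (the tab) 37 mm above the table. Grip it from above and draw the carriage along by it.
- ring_turn (a joint): Angle of the brass retaining ring, rad: grows as the ring is turned clockwise seen from above (tightened); 1.3 = tight, against its stop; it starts loose at 0 to 0.4. It turns stiffly (0.13 N m) and stays where it is left.
- pin_ring: The brass retaining ring itself, 68 mm across, 12 mm high, on the black pan base in the middle of the carriage, axis upright. Origin: centre of its underside, 51 mm above the table; its top face is 63 mm above the table. It has two blind pin holes 10 mm in diameter, 10.5 mm deep, 23 mm either side of the axis on the ring's own x; they turn with the ring.
- ring_top (a point): Centre of the ring's top face; its axes turn with the ring: x points from the centre to hole 0, z up.
- ring_hole0 (a point): Mouth centre of the ring's hole 0 (dark hole in the brass top face).
- ring_hole1 (a point): Mouth centre of the ring's hole 1, across from hole 0. Either pin may go in either hole.
- spanner: Loose two-pin face spanner, 160 g: steel bar 110 (own x) x 18 x 10 mm high, a blue grip block 44 (x) x 18 (y) x 34 mm high on the middle of its top, and two round-ended pins, 6 mm across and 9 mm long, pointing down 23 mm either side of the middle. Origin: centre of the bar's underside, z up; grip top at z = 44 mm. Fully engaged, the bar's underside lies on the ring's top face.
- pin0 (a point): Tip of the spanner's pin at +x.
- pin1 (a point): Tip of the spanner's pin at -x.
- rest: Wooden spanner rest, fixed: base 70 x 130 x 6 mm with two cleats, 60 (own x) x 18 mm, centred 46 mm either side of the middle on its own y, tops 22 mm above the table. The spanner lies with its bar along the rest's y on both cleats (its origin 22 mm above the table), pins hanging in the 74 mm gap between them. Origin: centre of the underside.
- block_box: Open plywood box, fixed: outside 140 mm (own x) x 250 mm (own y) x 55 mm high, walls and floor 6 mm. The blocks belong in it, lying anyhow. Origin: centre of its underside.
- balsa_block: Loose pale balsa block, 90 x 26 x 24 mm (own x, y, z), that may have been left lying across the slider's track (absent in some starts). Origin: centre of its underside.
- walnut_block: Loose dark walnut block, 82 x 26 x 24 mm (own x, y, z), that may have been left lying across the slider's track (absent in some starts). Origin: centre of its underside.
- black_block: Loose black sanding block with a grey felt band, 86 x 28 x 26 mm (own x, y, z), that may have been left lying across the slider's track (absent in some starts). Origin: centre of its underside.
- cork_block: Loose cork sanding block with a red-brown abrasive face, 84 x 28 x 26 mm (own x, y, z), that may have been left lying across the slider's track (absent in some starts). Origin: centre of its underside.
- glue_bottle: Bystander: white glue bottle with a red nozzle, 66 mm across, 205 mm tall. Origin: centre of its underside. Leave it alone.
- mug: Bystander: white mug, 82 mm across, 95 mm tall, with a handle. Origin: centre of its underside. Leave it alone.
- tumbler: Bystander: glass tumbler, 72 mm across, 100 mm tall. Origin: centre of its underside. Leave it alone.
- steel_rule: Bystander: steel rule, 200 x 28 x 4 mm, lying flat, long side along its own y. Origin: centre of its underside. Leave it alone.
- eraser: Bystander: white eraser in a blue sleeve, 60 x 26 x 14 mm. Origin: centre of its underside. Leave it alone.
- paint_jar: Bystander: small green-labelled paint jar, 48 mm across, 55 mm tall. Origin: centre of its underside. Leave it alone.
Things that resemble listed ones, but are neither listed nor needed, are in the scene too. Of the things that look like the spanner, the middle-sized one is meant.

How it is judged:
By the outcome, as a careful person would: the job done as asked, in the order asked, and still so for the second after the job is handed in, with the robot touching nothing.
Of balsa_block, walnut_block, black_block, cork_block only 2 to 3 are there at a start; the rules pass over those that are not, and their reading is None.
At some moment in a run one of balsa_block, walnut_block, black_block, cork_block may be knocked a few centimetres aside while the robot is not near it.
It also fails if it takes over 210 s, if anything falls off the work surface, if the arm or the gripper's body presses on something with over 40 N, if the wrist force passes 120 N, or if a joint passes its speed limit or range.

### The arm

A 7-joint arm with a two-finger parallel gripper is mounted at the origin on the work surface. World frame = base frame: x ahead of the robot, y to its left, z up, the work surface at z = 0. Lengths are in m, angles in rad, forces in N, time in s.
With the tool pointing down it reaches from about 0.425 to 1.025 m from the base axis. Payload 3.6 kg.
Tool frame: the origin (TCP) lies on the centre line of the jaws, within the pads' length; the fingertips stand 19 mm ahead of it and the grasp point (between the pads) is the TCP; z points along the fingers, y is the direction in which the jaws open and shut (so a half turn about z gives the same grasp; the last joint's range is limited). The gripper opens to 85 mm and grips with 20 to 120 N. Pads are 22 mm wide; open, the fingers measure 114 mm over their backs; the gripper's body (76 mm by 85 mm) begins 54 mm behind the grasp point. The pads swing forward as they close: fully open they stand 13 mm farther back than shut.
Start: joints at [1.141, 0.591, 0.048, 1.609, -0.033, 0.943, -0.034], TCP at [0.239, -0.685, 0.25] pointing down, gripper open.
Joint ranges: [-2.69, 2.69], [-0.47, 2.24], [-1.27, 1.36], [0.19, 2.51], [-1.53, 4.68], [0.08, 2.07], [-3.09, 3.09]. Speed limits (rad/s): [2.57, 2.57, 3.14, 3.14, 3.14, 3.14, 3.14].

### API

Orientations are given as a unit quaternion [x, y, z, w].
In Python, from cell import * gives the robot as it stands.
- The arm moves only by the tool arm_command, never from a script. Its argument "deltas" is text: rows parted by semicolons, each of 7 numbers parted by spaces: the turn, a rotation vector about the tool's x, y, z in rad, then the shift along the tool's x, y, z in m, then the opening in per cent of the stroke, from 0 (shut) to 100 (fully open). A call has 1 to 5 rows; each row shifts and turns the commanded pose from where the row before left it, along the tool's axes as they then stand; what a row does not reach is not made up. A row lasts 1/10 s, in which the tool goes at most 50 mm and 8.59 degrees, less where a joint would pass 70% of its speed; a pose out of reach is approached as far as the arm can. A call is refused whole if a number of a shift passes 0.05 or a number of a turn 0.15, either way. A call with a gripper value outside its range is refused whole. The fingers move at their own pace and stop on an object; "force" is the grip in N (left out, the last holds). Time passes only in rows, so rows that do not move let the fingers close. It gives the time, the measured TCP pose, the force and the opening at its end, in the units of the state.
- observe(): the state, without advancing time (a new reading comes with each control period).
- capture(name): name is "side" or "top"; returns the picture (480x640x3 uint8, blue, green, red); there is no depth.
- camera_params(name): a dict with "fx", "fy", "cx", "cy" (pixels), "k1" (the pictures are not rectified: a ray, as slopes to the right and down, at radius r is drawn at 1 + k1 r^2 times it, then the intrinsics apply), "world_to_cam" (4x4, takes a point from world to camera coordinates). Camera axes: x right, y up, looking along -z (the intrinsics and any distortion apply to the point x, -y, -z); pixel columns grow to the right and rows downward; lengths in m; the calibration is good to about 2 mm. A picture is of the moment at which its call begins. camera_params takes no time and is no camera call.
- finish_job(): hands the job in, once; it reports no verdict.
The state is a dict: "clock": time; "joint_pos": joint angles; "joint_vel": joint speeds; "joint_torque": joint torques, N m; "ee_pos": TCP position; "ee_rot": TCP orientation; "force": force on the tool from outside, world axes, zero at the start; "wrist_torque": the same for the moment, N m; "finger_gap": finger opening in m.
Only numpy, scipy, OpenCV 4.12 (cv2) and the standard library are available. Lean on these libraries where they do the work, as an engineer would, in place of code of your own. Each camera call takes 0.05 s, during which the arm holds its last target. There are 200 camera calls.

## Working session

There is one attempt and no reset: what is moved stays moved. The work goes in short steps, Python scripts to look and compute and a tool call to move; the robot and the scene stay as the last step left them, time stands still between calls to the robot, and variables do not carry over. Pictures are saved under pics/ and viewed, about 12 in all and at most 16, crops included, and the job is handed in when it is done.

Besides the shell and the picture viewer there is one more tool, called after "Request:" as name(argument=value, ...) on one line, values as JSON. arm_command: Moves the arm, as the interface text tells. Its arguments: {"type":"object","properties":{"deltas":{"type":"string"},"force":{"type":"number"}},"required":["deltas"]}

```bash
ls; mkdir -p pics; python3 - <<'E'
from cell import *
import cv2
s=observe(); print({k:s[k] for k in('clock','ee_pos','ee_rot','force','finger_gap')})
for n in('top','side'):
    cv2.imwrite(f'pics/{n}0.png',capture(n)); print(n,camera_params(n))
E
```

```text
pics
{'clock': 0.0, 'ee_pos': array([ 0.23862522, -0.68376157,  0.24912687]), 'ee_rot': array([ 9.85928991e-01,  1.67160846e-01, -2.77687014e-04, -1.09484255e-03]), 'force': array([-0.11399498,  0.0548811 ,  0.08577318]), 'finger_gap': 0.08534054510433765}
top {'fx': 531.7611302889071, 'fy': 531.7611302889071, 'cx': 322.2932520803054, 'cy': 242.69025239455055, 'k1': -0.04023298010235547, 'world_to_cam': array([[ 0.00867842, -0.9997104 ,  0.02244566,  0.05852604],
       [ 0.99789501,  0.01010091,  0.06405872, -0.52245368],
       [-0.06426689,  0.02184248,  0.99769368, -1.4487768 ],
       [ 0.        ,  0.        ,  0.        ,  1.        ]])}
side {'fx': 611.125986944247, 'fy': 611.125986944247, 'cx': 317.93498703643604, 'cy': 246.61796179231445, 'k1': -0.07002874106847438, 'world_to_cam': array([[-0.98482207, -0.17305056, -0.01337876,  0.55671613],
       [ 0.12164112, -0.74312465,  0.65800395, -0.06886412],
       [-0.12381004,  0.64638941,  0.75289562, -1.36692464],
       [ 0.        ,  0.        ,  0.        ,  1.        ]])}
```

View pics/top0.png

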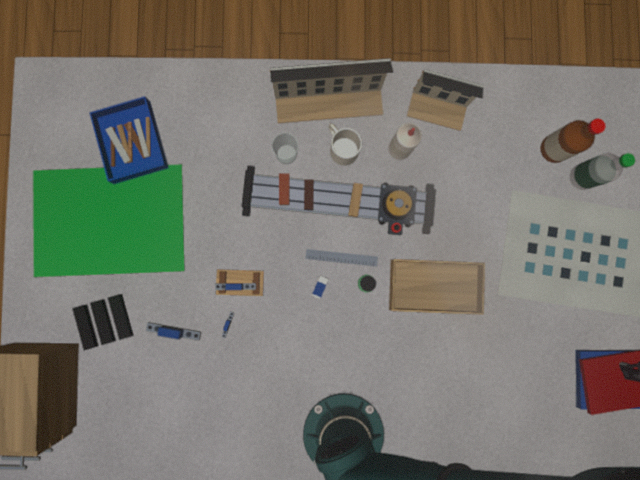

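View pics/side0.png

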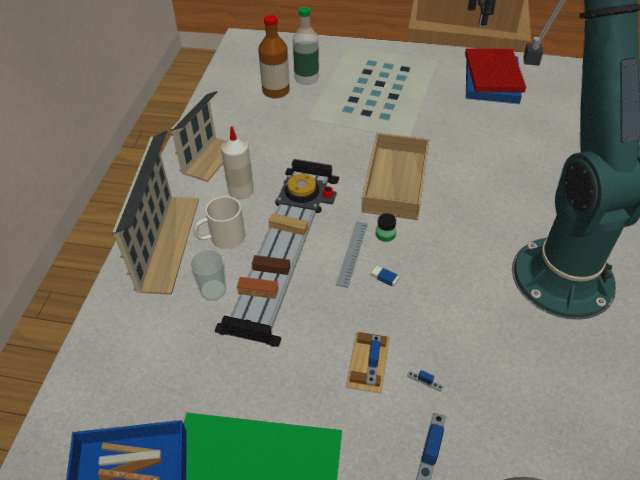

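Top view: the blocks on the track are cork (284,189), walnut (308,194) and balsa (356,200), with no black block. The carriage is at the right with its ring at (398,204) and knob at (396,228), and the box is at (436,287). Spanner look-alikes are on the rest (238,287), a large one (175,331) and a small one (229,323). The middle-sized one is on the rest, so I'll check that in a close crop.

```bash
cat > h.py <<'E'
from cell import *
import cv2, numpy as np
from scipy.spatial.transform import Rotation as R
def p2w(n,u,v,z):
    c=camera_params(n); T=np.array(c['world_to_cam'])
    d=np.array([(u-c['cx'])/c['fx'],(v-c['cy'])/c['fy']]); p=d.copy()
    for _ in range(20): p=d/(1+c['k1']*(p@p))
    ray=T[:3,:3].T@np.array([p[0],-p[1],-1]); o=-T[:3,:3].T@T[:3,3]
    return o+ray*(z-o[2])/ray[2]
def w2p(n,P):
    c=camera_params(n); T=np.array(c['world_to_cam']); q=T[:3,:3]@np.array(P)+T[:3,3]
    s=np.array([q[0]/-q[2],-q[1]/-q[2]]); s=s*(1+c['k1']*(s@s))
    return np.array([s[0]*c['fx']+c['cx'],s[1]*c['fy']+c['cy']])
def crop(im,x,y,w,h,k): return cv2.resize(im[y:y+h,x:x+w],None,fx=k,fy=k,interpolation=cv2.INTER_CUBIC)
def st():
    s=observe(); r=R.from_quat(s['ee_rot']).as_matrix()
    yaw=np.degrees(np.arctan2(r[1,1],r[0,1]))
    print('t%.2f'%s['clock'],'p',np.round(s['ee_pos'],4),'jaw-y yaw %.2f'%yaw,'toolz',np.round(r[:,2],4),'F',np.round(s['force'],1),'gap %.4f'%s['finger_gap'],'q7 %.2f'%s['joint_pos'][6]); return s,r
def go(target,jawyaw=None):
    """print tool-frame shift and z turn needed to reach target"""
    s,r=st(); d=r.T@(np.array(target)-s['ee_pos'])
    out='tool shift '+str(np.round(d,4))
    if jawyaw is not None:
        yaw=np.arctan2(r[1,1],r[0,1]); t=(np.radians(jawyaw)-yaw+np.pi/2)%np.pi-np.pi/2
        # tool z down: positive tool turn = negative world yaw
        out+=' turn z %.4f (or half turn away)'%(-t)
    tilt=r.T@np.array([0,0,-1]); out+=' tilt fix rotvec xy %s'%np.round(np.cross([0,0,1],tilt)[:2],4)
    print(out)
E
python3 - <<'E'
from h import *
a=cv2.imread('pics/top0.png')
A=crop(a,238,160,200,80,4); B=crop(a,140,262,130,84,2.8)
o=np.zeros((A.shape[0]+B.shape[0],800,3),np.uint8); o[:320]=A; o[320:,:B.shape[1]]=B
C=crop(a,370,184,55,55,4.2); o[320:320+C.shape[0],400:400+C.shape[1]]=C
cv2.imwrite('pics/c1.png',o); print(o.shape)
E
```

```text
(555, 800, 3)
```

View pics/c1.png

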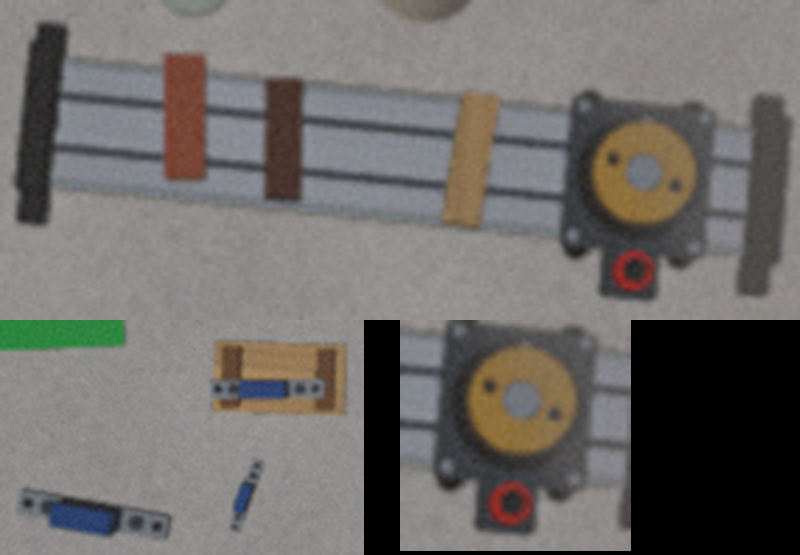

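The spanner on the rest is the middle-sized of the three (large one lower left, small one at the centre), so it is the right one. The ring holes are at crop (613,159) and (676,186).

```bash
python3 - <<'E'
from h import *
f=lambda u,v,z:p2w('top',238+(u+.5)/4-.5,160+(v+.5)/4-.5,z)
g=lambda u,v,z:p2w('top',140+(u+.5)/2.8-.5,262+(v+.5)/2.8-.5,z)
def blk(n,c,z,F=f):
    P=np.array([F(u,v,z)[:2] for u,v in c]); d=(P[0]+P[1]-P[2]-P[3]); e=(P[0]+P[3]-P[1]-P[2])/2
    print(n,P.mean(0).round(4),'long',np.linalg.norm(d)/2,'yaw %.1f'%np.degrees(np.arctan2(d[1],d[0])),'w',np.linalg.norm(e))
blk('cork',[(165,55),(205,55),(205,180),(166,179)],.05)
blk('wal',[(266,80),(302,80),(300,199),(264,197)],.048)
blk('bal',[(461,94),(498,97),(480,226),(443,221)],.048)
blk('platL',[(39,24),(66,27),(46,223),(17,220)],.048); blk('platR',[(757,97),(788,98),(767,296),(739,293)],.048)
r=f(643,172,.063);h0=f(613,159,.063);h1=f(676,186,.063);k=f(634,270,.057)
print('ring',r,'hmid',(h0+h1)/2,'h yaw',np.degrees(np.arctan2(*(h0-h1)[[1,0]])),np.linalg.norm(h0-h1),'knob',k,np.linalg.norm((k-r)[:2]),np.degrees(np.arctan2(*(r-k)[[1,0]])))
a=f(60,97,.024);b=f(745,162,.024);print('groove yaw',np.degrees(np.arctan2(*(a-b)[[1,0]]))-90)
blk('rest',[(217,342),(347,344),(346,413),(213,412)],.006,g)
print('sp',g(264,389,.066),g(211,389,.032),g(324,389,.032))
P=[p2w('top',u,v,.055)[:2].round(3) for u,v in [(390,260),(484,262),(483,314),(389,311)]];print('box',P,np.mean(P,0))
for n,u,v,z in[('bottle',408,128,.205),('mug',346,130,.095),('jar',367,283,.055),('tumbler',285,140,.1)]:print(n,p2w('top',u,v,z))
go([.6,-.1,.3],90)
E
```

```text
cork [0.6645 0.1692] long 0.08501466435414527 yaw 1.0 w 0.02669799973893911
wal [0.6507 0.103 ] long 0.08064394006382808 yaw -0.4 w 0.02439088880601775
bal [ 0.6383 -0.0243] long 0.0884752249796121 yaw -7.7 w 0.025278743239914747
platL [0.6596 0.2661] long 0.1344926602851542 yaw -5.0 w 0.01904500988817913
platR [ 0.6159 -0.2238] long 0.13590901886624474 yaw -5.9 w 0.020270968605148963
ring [ 0.62895975 -0.13936738  0.063     ] hmid [ 0.62863439 -0.14038458  0.063     ] h yaw 67.35782178116769 0.046128111676492195 knob [ 0.56326566 -0.13419741  0.057     ] 0.06589720268999652 -4.499766179713654
groove yaw -4.749198552057365
rest [0.0999 0.284 ] long 0.06704539285423464 yaw -1.2 w 0.12787634097437708
sp [0.10279699 0.29182162 0.066     ] [0.09456778 0.34714798 0.032     ] [0.09537348 0.23926363 0.032     ]
box [array([ 0.475, -0.118]), array([ 0.471, -0.373]), array([ 0.332, -0.37 ]), array([ 0.338, -0.115])] [ 0.404 -0.244]
bottle [ 0.79324247 -0.13989612  0.205     ]
mug [0.81663954 0.00492973 0.095     ]
jar [ 0.41254472 -0.05625921  0.055     ]
tumbler [0.78605703 0.1657045  0.1       ]
t0.10 p [ 0.2387 -0.6838  0.2492] jaw-y yaw -70.76 toolz [-8.0e-04  1.9e-03 -1.0e+00] F [-0.2  0.4  0.3] gap 0.0851 q7 -0.03
tool shift [ 0.5335 -0.4322 -0.0499] turn z 0.3359 (or half turn away) tilt fix rotvec xy [-0.0021  0.0001]
```

Request:
arm_command(deltas="0 0 0.12 0 0 0 60; 0 0 0.12 0 0 0 60; 0 0 0.12 0 0 0 60; 0 0 0.11 0 0 0 60", force=40)

```text
clock: 0.5
ee_pos: [0.2388, -0.684, 0.2496]
ee_rot: [0.998, -0.069, -0.0, -0.001]
force: [0.6, -0.4, -0.5]
finger_gap: 0.0512
```

Request:
arm_command(deltas="0 0 0 0.02 -0.047 0 60; 0 0 0 0.02 -0.047 0 60; 0 0 0 0.02 -0.047 0 60; 0 0 0 0.02 -0.047 0 60; 0 0 0 0.02 -0.047 0 60")

```text
clock: 1.0
ee_pos: [0.3673, -0.4675, 0.25]
ee_rot: [0.998, -0.067, -0.0, -0.0]
force: [1.4, -0.2, -0.6]
finger_gap: 0.0515
```

Request:
arm_command(deltas="0 0 0 0.02 -0.047 0 60; 0 0 0 0.02 -0.047 0 60; 0 0 0 0.02 -0.047 0 60; 0 0 0 0.02 -0.047 0 60; 0 0 0 0.02 -0.047 0 60")

```text
clock: 1.5
ee_pos: [0.495, -0.2528, 0.2501]
ee_rot: [0.998, -0.067, -0.0, -0.0]
force: [0.2, -0.6, -0.4]
finger_gap: 0.0512
```

Request:
arm_command(deltas="0 0 0 0.02 -0.047 0 60; 0 0 0 0.02 -0.047 0 60; 0 0 0 0.02 -0.047 0 60; 0 0 0 0.02 -0.047 0 60; 0 0 0 0 0 0 60")

```text
clock: 2.0
ee_pos: [0.6007, -0.0726, 0.25]
ee_rot: [0.998, -0.06, 0.001, -0.003]
force: [0.8, -0.0, -0.1]
finger_gap: 0.0507
```

```bash
python3 - <<'E'
from h import *
go([.6383,-.0243,.046],82.3)
cv2.imwrite('pics/s1.png',crop(capture('side'),150,120,290,300,2))
g=lambda u,v,z:p2w('top',140+(u+.5)/2.8-.5,262+(v-320+.5)/2.8-.5,z)
P=[g(u,v,.006) for u,v in [(217,342),(347,344),(346,413),(213,412)]];print(np.round(P,4),np.mean(P,0))
print('sp grip',g(264,389,.066),g(211,389,.032),g(324,389,.032))
E
```

```text
t2.00 p [ 0.6007 -0.0726  0.25  ] jaw-y yaw -96.91 toolz [ 0.003   0.0054 -1.    ] F [ 0.8 -0.  -0.1] gap 0.0507 q7 -1.58
tool shift [ 0.031  -0.0513  0.2043] turn z 0.0137 (or half turn away) tilt fix rotvec xy [-0.0058 -0.0023]
[[0.4454 0.3525 0.006 ]
 [0.4447 0.2245 0.006 ]
 [0.3769 0.2245 0.006 ]
 [0.3767 0.355  0.006 ]] [0.41094204 0.28911357 0.006     ]
sp grip [0.40086038 0.29681105 0.066     ] [0.39972731 0.35278038 0.032     ] [0.40074828 0.24378034 0.032     ]
```

Request:
arm_command(deltas="0 0 0.014 0.015 -0.026 0.03 60; 0 0 0 0.016 -0.026 0.03 60; 0 0 0 0 0 0.04 60; 0 0 0 0 0 0.04 60; 0 0 0 0 0 0 60")

```text
clock: 2.55
ee_pos: [0.6295, -0.0369, 0.1049]
ee_rot: [0.997, -0.075, -0.006, 0.001]
force: [-0.8, -0.2, -0.6]
finger_gap: 0.0512
```

```bash
python3 - <<'E'
from h import *
go([.6383,-.0243,.046],82.3)
E
```

```text
t2.55 p [ 0.6295 -0.0369  0.1049] jaw-y yaw -98.56 toolz [-1.270e-02 -8.000e-04 -9.999e-01] F [-0.8 -0.2 -0.6] gap 0.0512 q7 -1.65
tool shift [ 0.0076 -0.014   0.0587] turn z -0.0150 (or half turn away) tilt fix rotvec xy [0.0027 0.0125]
```

View pics/s1.png

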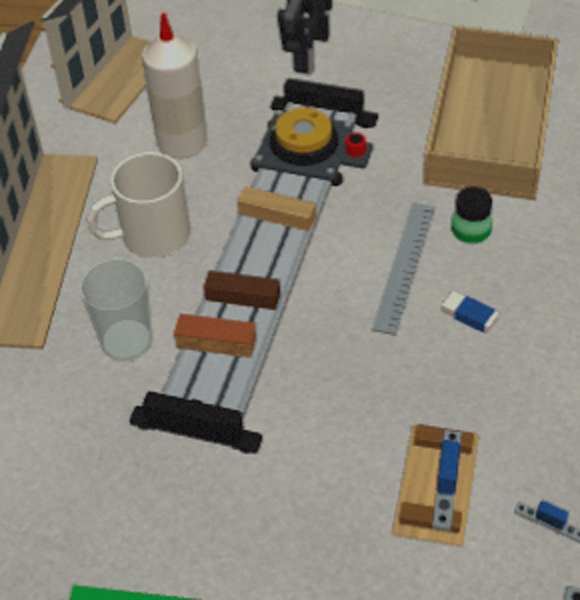

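The side crop shows the gripper entering from the top at (305,40). The three blocks are undisturbed: balsa (276,207), walnut (242,290), cork (215,335). I'll correct and descend on the balsa.

Request:
arm_command(deltas="0 0 0 0 0 0 60; 0 0 0 0 0 0 60; 0 0 0 0 0 0 60")

```text
clock: 2.85
ee_pos: [0.6363, -0.0364, 0.1128]
ee_rot: [0.997, -0.074, 0.002, -0.0]
force: [1.5, -0.7, 0.1]
finger_gap: 0.0513
```

```bash
python3 - <<'E'
from h import *
go([.6383,-.0243,.046],82.3)
E
```

```text
t2.85 p [ 0.6363 -0.0364  0.1128] jaw-y yaw -98.54 toolz [ 4.4e-03 -2.0e-04 -1.0e+00] F [ 1.5 -0.7  0.1] gap 0.0513 q7 -1.65
tool shift [-0.0001 -0.0123  0.0668] turn z -0.0146 (or half turn away) tilt fix rotvec xy [-0.0004 -0.0044]
```

Request:
arm_command(deltas="0 0 -0.015 0 -0.012 0.01 60; 0 0 0 0 0 0.02 60; 0 0 0 0 0 0.02 60; 0 0 0 0 0 0.012 60; 0 0 0 0 0 0.005 60")

```text
clock: 3.35
ee_pos: [0.6359, -0.023, 0.0422]
ee_rot: [0.998, -0.066, -0.001, -0.0]
force: [-0.3, -0.1, 0.1]
finger_gap: 0.0512
```

Request:
arm_command(deltas="0 0 0 0 0 0 60; 0 0 0 0 0 0 60; 0 0 0 0 0 0 60")

```text
clock: 3.65
ee_pos: [0.6372, -0.0239, 0.0442]
ee_rot: [0.998, -0.067, 0.001, -0.0]
force: [0.3, 0.1, -0.0]
finger_gap: 0.0513
```

```bash
python3 - <<'E'
from h import *
go([.6383,-.0243,.046],82.3)
E
```

```text
t3.65 p [ 0.6372 -0.0239  0.0442] jaw-y yaw -97.64 toolz [ 0.0017 -0.     -1.    ] F [ 0.3  0.1 -0. ] gap 0.0513 q7 -1.65
tool shift [ 0.0012  0.0002 -0.0018] turn z 0.0011 (or half turn away) tilt fix rotvec xy [-0.0002 -0.0016]
```

Request:
arm_command(deltas="0 0 0 0 0 0 0; 0 0 0 0 0 0 0; 0 0 0 0 0 0 0; 0 0 0 0 0 0 0; 0 0 0 0 0 0 0")

```text
clock: 4.15
ee_pos: [0.6371, -0.024, 0.044]
ee_rot: [0.998, -0.067, 0.001, 0.0]
force: [-0.3, -0.3, 5.3]
finger_gap: 0.0251
```

Request:
arm_command(deltas="0 0 0 0 0 -0.02 0; 0 0 0 0 0 -0.03 0; 0 0 0 0 0 -0.03 0; 0 0 -0.06 0 0 -0.03 0; 0 0 -0.055 0 0 -0.02 0")

```text
clock: 4.65
ee_pos: [0.6368, -0.0238, 0.1751]
ee_rot: [1.0, -0.008, 0.001, 0.0]
force: [0.1, -0.3, -0.7]
finger_gap: 0.0249
```

Request:
arm_command(deltas="0 0 0 -0.023 0.029 0 0; 0 0 0 -0.023 0.029 0 0; 0 0 0 -0.023 0.029 0 0; 0 0 0 -0.023 0.029 0 0; 0 0 0 -0.023 0.029 0 0")

```text
clock: 5.15
ee_pos: [0.5174, -0.1676, 0.173]
ee_rot: [1.0, -0.009, -0.0, -0.0]
force: [0.4, -0.4, -1.4]
finger_gap: 0.0253
```

Request:
arm_command(deltas="0 0 0 -0.023 0.029 0 0; 0 0 0 -0.023 0.029 0 0; 0 0 0 -0.023 0.029 0 0; 0 0 0 -0.023 0.029 0 0; 0 0 0 -0.023 0.029 0 0")

```text
clock: 5.65
ee_pos: [0.3999, -0.3104, 0.173]
ee_rot: [1.0, -0.009, -0.0, -0.0]
force: [0.2, -0.1, -0.3]
finger_gap: 0.025
```

Request:
arm_command(deltas="0 0 0 0 0 0 0; 0 0 0 0 0 0 0; 0 0 0 0 0 0 0")

```text
clock: 5.95
ee_pos: [0.4019, -0.3087, 0.1731]
ee_rot: [1.0, -0.008, 0.0, -0.0]
force: [0.3, 0.3, -0.3]
finger_gap: 0.0254
```

```bash
python3 - <<'E'
from h import *
go([.404,-.31,.035],89)
E
```

```text
t5.95 p [ 0.4019 -0.3087  0.1731] jaw-y yaw -90.95 toolz [ 2.e-04  7.e-04 -1.e+00] F [ 0.3  0.3 -0.3] gap 0.0254 q7 -1.00
tool shift [0.0021 0.0014 0.1381] turn z 0.0008 (or half turn away) tilt fix rotvec xy [-0.0007 -0.0002]
```

Request:
arm_command(deltas="0 0 0 0.002 0.001 0.025 0; 0 0 0 0 0 0.035 0; 0 0 0 0 0 0.035 0; 0 0 0 0 0 0.03 0; 0 0 0 0 0 0.018 0")

```text
clock: 6.45
ee_pos: [0.404, -0.3084, 0.0281]
ee_rot: [1.0, -0.007, -0.001, -0.001]
force: [0.6, 0.0, -0.4]
finger_gap: 0.0254
```

Request:
arm_command(deltas="0 0 0 0 0 0 0; 0 0 0 0 0 0 0; 0 0 0 0 0 0 60; 0 0 0 0 0 0 60; 0 0 0 0 0 0 60")

```text
clock: 6.95
ee_pos: [0.4037, -0.3109, 0.0313]
ee_rot: [1.0, -0.009, 0.001, 0.0]
force: [-0.4, -0.4, 0.7]
finger_gap: 0.0514
```

Request:
arm_command(deltas="0 0 0 0 0 -0.02 60; 0 0 0 0 0 -0.035 60; 0 0 0 0 0 -0.035 60; 0 0 0 0 0 -0.035 60; 0 0 0 0 0 -0.02 60")

```text
clock: 7.45
ee_pos: [0.4039, -0.3113, 0.1785]
ee_rot: [1.0, -0.009, 0.002, 0.001]
force: [0.8, 0.5, -0.2]
finger_gap: 0.051
```

Request:
arm_command(deltas="0 0 0 0.017 -0.03 0 60; 0 0 0 0.017 -0.03 0 60; 0 0 0 0.017 -0.03 0 60; 0 0 0 0.017 -0.03 0 60; 0 0 0 0.017 -0.03 0 60")

```text
clock: 7.95
ee_pos: [0.4913, -0.1611, 0.176]
ee_rot: [1.0, -0.009, 0.0, 0.0]
force: [0.7, -0.8, 0.8]
finger_gap: 0.0512
```

```bash
python3 - <<'E'
from h import *
a=capture('top'); A=crop(a,238,160,200,80,4); B=crop(a,340,240,160,90,3)
o=np.zeros((590,800,3),np.uint8); o[:320]=A; o[320:,:480]=B
cv2.imwrite('pics/c2.png',o)
go([.6507,.103,.046],89.6)
E
```

```text
t8.00 p [ 0.4955 -0.1545  0.1761] jaw-y yaw -90.55 toolz [ 0.0047  0.0037 -1.    ] F [ 2.2  3.7 -0. ] gap 0.0514 q7 -1.33
tool shift [ 0.1521 -0.2585  0.1317] turn z -0.0027 (or half turn away) tilt fix rotvec xy [-0.0037 -0.0046]
```

View pics/c2.png

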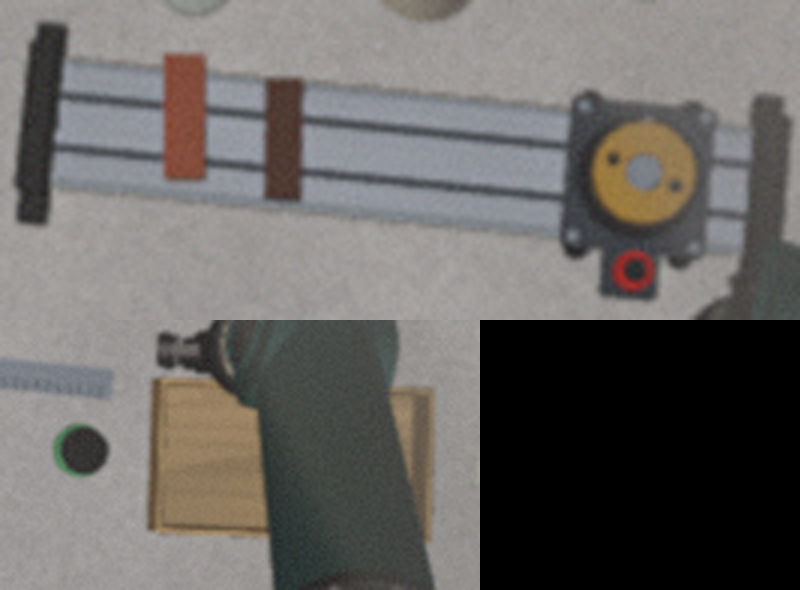

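Cork (185,117) and walnut (283,139) haven't moved. The arm hides the balsa in the box, so I'll check it later. Next is the walnut.

Request:
arm_command(deltas="0 0 0 0.017 -0.029 0 55; 0 0 0 0.017 -0.029 0 55; 0 0 0 0.017 -0.029 0 55; 0 0 0 0.017 -0.029 0 55; 0 0 0 0.017 -0.029 0 55")

```text
clock: 8.5
ee_pos: [0.5789, -0.0179, 0.1759]
ee_rot: [1.0, -0.009, 0.0, 0.0]
force: [0.6, -0.1, -0.4]
finger_gap: 0.0468
```

Request:
arm_command(deltas="0 0 0 0.017 -0.029 0 55; 0 0 0 0.017 -0.029 0.02 55; 0 0 0 0.017 -0.029 0.03 55; 0 0 0 0.017 -0.028 0.02 55; 0 0 0 0 0 0 55")

```text
clock: 9.0
ee_pos: [0.6488, 0.1015, 0.1028]
ee_rot: [1.0, -0.005, -0.001, -0.002]
force: [-0.8, 0.5, 0.4]
finger_gap: 0.047
```

Request:
arm_command(deltas="0 0 0 0 0 0 55; 0 0 0 0 0 0 55; 0 0 0 0 0 0 55")

```text
clock: 9.3
ee_pos: [0.6486, 0.0928, 0.1064]
ee_rot: [1.0, -0.01, 0.001, 0.0]
force: [0.8, 0.5, -0.2]
finger_gap: 0.0471
```

```bash
python3 - <<'E'
from h import *
go([.6507,.103,.045],89.6)
E
```

```text
t9.30 p [0.6486 0.0928 0.1064] jaw-y yaw -91.19 toolz [ 1.e-03 -9.e-04 -1.e+00] F [ 0.8  0.5 -0.2] gap 0.0471 q7 -1.75
tool shift [ 0.0018 -0.0103  0.0614] turn z -0.0138 (or half turn away) tilt fix rotvec xy [ 0.0009 -0.001 ]
```

Request:
arm_command(deltas="0 0 -0.014 0.002 -0.01 0 55; 0 0 0 0 0 0.02 55; 0 0 0 0 0 0.02 55; 0 0 0 0 0 0.015 55; 0 0 0 0 0 0.006 55")

```text
clock: 9.8
ee_pos: [0.6499, 0.1049, 0.043]
ee_rot: [1.0, -0.002, -0.001, 0.0]
force: [1.0, 0.3, 0.2]
finger_gap: 0.047
```

Request:
arm_command(deltas="0 0 0 0 0 0 55; 0 0 0 0 0 0 0; 0 0 0 0 0 0 0; 0 0 0 0 0 0 0; 0 0 0 0 0 0 0")

```text
clock: 10.3
ee_pos: [0.6516, 0.1049, 0.0453]
ee_rot: [1.0, -0.002, 0.001, -0.0]
force: [0.5, 0.0, 3.2]
finger_gap: 0.0256
```

Request:
arm_command(deltas="0 0 0 0 0 -0.02 0; 0 0 0 0 0 -0.03 0; 0 0 0 0 0 -0.03 0; 0 0 0 0 0 -0.03 0; 0 0 0 0 0 -0.02 0")

```text
clock: 10.8
ee_pos: [0.6515, 0.105, 0.1767]
ee_rot: [1.0, -0.002, 0.001, -0.0]
force: [0.8, 0.5, -0.4]
finger_gap: 0.0247
```

Request:
arm_command(deltas="0 0 0 -0.02 0.029 0 0; 0 0 0 -0.02 0.029 0 0; 0 0 0 -0.02 0.029 0 0; 0 0 0 -0.02 0.029 0 0; 0 0 0 -0.02 0.029 0 0")

```text
clock: 11.3
ee_pos: [0.5491, -0.0407, 0.1744]
ee_rot: [1.0, -0.002, 0.0, 0.0]
force: [-0.5, -1.0, -0.2]
finger_gap: 0.0255
```

```bash
python3 - <<'E'
from h import *
go([.404,-.24,.032],89)
E
```

```text
t11.30 p [ 0.5491 -0.0407  0.1744] jaw-y yaw -90.22 toolz [ 1.e-04 -0.e+00 -1.e+00] F [-0.5 -1.  -0.2] gap 0.0255 q7 -1.54
tool shift [-0.1444  0.1999  0.1424] turn z 0.0136 (or half turn away) tilt fix rotvec xy [ 0.     -0.0001]
```

Request:
arm_command(deltas="0 0 0 -0.021 0.029 0 0; 0 0 0 -0.021 0.029 0 0; 0 0 0 -0.021 0.029 0 0; 0 0 0 -0.021 0.029 0 0; 0 0 0 -0.021 0.029 0 0")

```text
clock: 11.8
ee_pos: [0.4436, -0.1852, 0.1745]
ee_rot: [1.0, -0.002, 0.0, 0.0]
force: [-0.6, -0.8, -0.2]
finger_gap: 0.0256
```

Request:
arm_command(deltas="0 0 0 -0.021 0.029 0 0; 0 0 0 -0.019 0.027 0 0; 0 0 0 0 0 0.02 0; 0 0 0 0 0 0.035 0; 0 0 0 0 0 0.035 0")

```text
clock: 12.3
ee_pos: [0.405, -0.241, 0.0842]
ee_rot: [1.0, -0.003, 0.001, 0.001]
force: [0.5, -0.1, -0.3]
finger_gap: 0.0256
```

Request:
arm_command(deltas="0 0 0 0 0 0.033 0; 0 0 0 0 0 0.02 0; 0 0 0 0 0 0 0; 0 0 0 0 0 0 0; 0 0 0 0 0 0 0")

```text
clock: 12.8
ee_pos: [0.4049, -0.2404, 0.0324]
ee_rot: [1.0, -0.002, 0.001, 0.0]
force: [-0.4, -0.9, -1.0]
finger_gap: 0.0251
```

Request:
arm_command(deltas="0 0 0 0 0 0 60; 0 0 0 0 0 0 60; 0 0 0 0 0 0 60; 0 0 0 0 0 -0.02 60; 0 0 0 0 0 -0.035 60")

```text
clock: 13.3
ee_pos: [0.4033, -0.2394, 0.0857]
ee_rot: [1.0, -0.002, -0.002, -0.001]
force: [0.2, -0.6, -0.2]
finger_gap: 0.0515
```

Request:
arm_command(deltas="0 0 0 0 0 -0.035 60; 0 0 0 0 0 -0.035 60; 0 0 0 0 0 -0.02 60; 0 0 0 0.018 -0.029 0 60; 0 0 0 0.018 -0.029 0 60")

```text
clock: 13.8
ee_pos: [0.4409, -0.1828, 0.1777]
ee_rot: [1.0, -0.004, 0.001, 0.001]
force: [-0.2, 0.4, 0.2]
finger_gap: 0.0515
```

Request:
arm_command(deltas="0 0 -0.035 0.018 -0.029 0 60; 0 0 0 0.018 -0.029 0 60; 0 0 0 0.018 -0.029 0 60; 0 0 0 0.018 -0.029 0 60; 0 0 0 0.018 -0.029 0 60")

```text
clock: 14.3
ee_pos: [0.5274, -0.0339, 0.1765]
ee_rot: [1.0, 0.015, -0.0, 0.0]
force: [1.5, -0.1, -0.8]
finger_gap: 0.0516
```

```bash
python3 - <<'E'
from h import *
a=capture('top'); A=crop(a,238,160,200,80,4); B=crop(a,340,240,160,90,3)
o=np.zeros((590,800,3),np.uint8); o[:320]=A; o[320:,:480]=B
cv2.imwrite('pics/c3.png',o)
go([.6645,.1692,.046],91)
E
```

```text
t14.35 p [ 0.5316 -0.027   0.1769] jaw-y yaw -87.77 toolz [ 0.0053  0.0044 -1.    ] F [ 2.9  2.8 -0.1] gap 0.0511 q7 -1.53
tool shift [ 0.1398 -0.1903  0.1324] turn z 0.0215 (or half turn away) tilt fix rotvec xy [-0.0042 -0.0054]
```

View pics/c3.png

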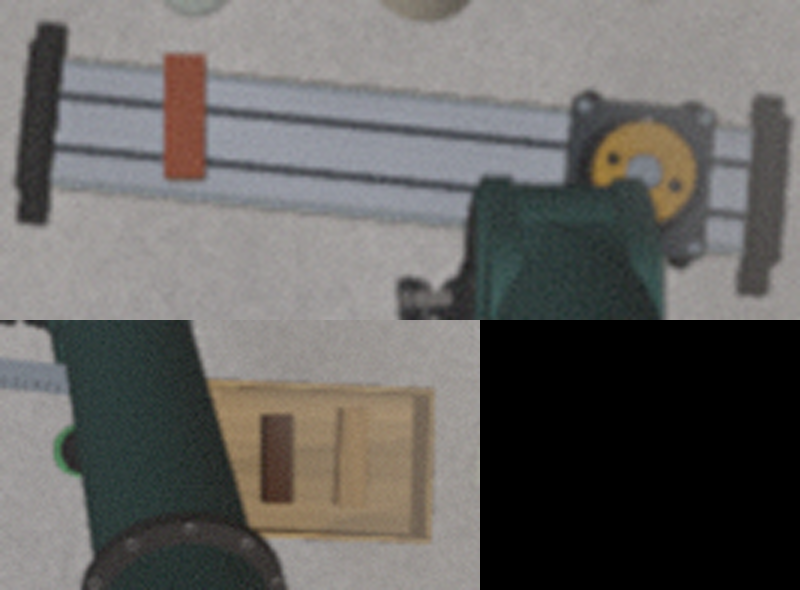

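Walnut (277,457) and balsa (352,457) are both in the box, and the cork (185,117) hasn't moved. Next is the cork.

Request:
arm_command(deltas="0 0 0.02 0.02 -0.028 0 55; 0 0 0 0.02 -0.028 0 55; 0 0 0 0.02 -0.028 0 55; 0 0 0 0.02 -0.028 0 55; 0 0 0 0.02 -0.028 0.02 55")

```text
clock: 14.85
ee_pos: [0.6276, 0.1076, 0.1587]
ee_rot: [1.0, 0.005, 0.003, -0.001]
force: [1.1, -0.4, 0.1]
finger_gap: 0.047
```

Request:
arm_command(deltas="0 0 0 0.02 -0.028 0.03 55; 0 0 0 0.02 -0.025 0.02 55; 0 0 0 0 0 0 55; 0 0 0 0 0 0 55; 0 0 0 0 0 0 55")

```text
clock: 15.35
ee_pos: [0.6641, 0.1578, 0.1069]
ee_rot: [1.0, 0.005, -0.0, 0.001]
force: [0.3, -0.6, 0.0]
finger_gap: 0.0471
```

```bash
python3 - <<'E'
from h import *
go([.6645,.1692,.046],91)
E
```

```text
t15.35 p [0.6641 0.1578 0.1069] jaw-y yaw -89.47 toolz [-1.0e-04 -1.3e-03 -1.0e+00] F [ 0.3 -0.6  0. ] gap 0.0471 q7 -1.81
tool shift [ 0.0005 -0.0114  0.0609] turn z -0.0083 (or half turn away) tilt fix rotvec xy [0.0013 0.0001]
```

Request:
arm_command(deltas="0 0 -0.008 0 -0.011 0 55; 0 0 0 0 0 0.02 55; 0 0 0 0 0 0.02 55; 0 0 0 0 0 0.015 55; 0 0 0 0 0 0.006 55")

```text
clock: 15.85
ee_pos: [0.6634, 0.1703, 0.0443]
ee_rot: [1.0, 0.009, -0.001, 0.0]
force: [-1.3, -0.3, -0.2]
finger_gap: 0.047
```

Request:
arm_command(deltas="0 0 0 0 0 0 55; 0 0 0 0 0 0 0; 0 0 0 0 0 0 0; 0 0 0 0 0 0 0; 0 0 0 0 0 0 0")

```text
clock: 16.35
ee_pos: [0.6651, 0.1709, 0.0463]
ee_rot: [1.0, 0.009, 0.001, -0.0]
force: [-0.5, 0.1, 4.5]
finger_gap: 0.027
```

Request:
arm_command(deltas="0 0 0 0 0 -0.02 0; 0 0 0 0 0 -0.03 0; 0 0 0 0 0 -0.03 0; 0 0 0 0 0 -0.03 0; 0 0 0 0 0 -0.02 0")

```text
clock: 16.85
ee_pos: [0.665, 0.1709, 0.1776]
ee_rot: [1.0, 0.009, 0.001, -0.0]
force: [-0.0, -0.0, -1.2]
finger_gap: 0.0273
```

Request:
arm_command(deltas="0 0 0 -0.022 0.028 0 0; 0 0 0 -0.022 0.028 0 0; 0 0 0 -0.022 0.028 0 0; 0 0 0 -0.022 0.028 0 0; 0 0 0 -0.022 0.028 0 0")

```text
clock: 17.35
ee_pos: [0.5558, 0.0276, 0.1754]
ee_rot: [1.0, 0.01, 0.0, 0.0]
force: [0.4, -0.5, -0.2]
finger_gap: 0.0273
```

Request:
arm_command(deltas="0 0 0 -0.022 0.028 0 0; 0 0 0 -0.022 0.028 0 0; 0 0 0 -0.022 0.028 0 0; 0 0 0 -0.022 0.028 0 0; 0 0 0 -0.022 0.028 0 0")

```text
clock: 17.85
ee_pos: [0.4486, -0.1143, 0.1755]
ee_rot: [1.0, 0.01, 0.0, 0.0]
force: [0.2, -0.9, 0.5]
finger_gap: 0.0268
```

```bash
python3 - <<'E'
from h import *
go([.408,-.178,.033],89)
E
```

```text
t17.85 p [ 0.4486 -0.1143  0.1755] jaw-y yaw -88.91 toolz [ 3.e-04 -1.e-04 -1.e+00] F [ 0.2 -0.9  0.5] gap 0.0268 q7 -1.37
tool shift [-0.0419  0.0629  0.1425] turn z 0.0365 (or half turn away) tilt fix rotvec xy [ 0.0001 -0.0003]
```

Request:
arm_command(deltas="0 0 0.036 -0.021 0.031 0 0; 0 0 0 -0.021 0.031 0 0; 0 0 0 0 0 0.02 0; 0 0 0 0 0 0.035 0; 0 0 0 0 0 0.035 0")

```text
clock: 18.35
ee_pos: [0.4085, -0.1762, 0.0852]
ee_rot: [1.0, -0.009, 0.002, 0.001]
force: [1.2, -0.0, -1.1]
finger_gap: 0.0269
```

Request:
arm_command(deltas="0 0 0 0 0 0.033 0; 0 0 0 0 0 0.02 0; 0 0 0 0 0 0 0; 0 0 0 0 0 0 0; 0 0 0 0 0 0 0")

```text
clock: 18.85
ee_pos: [0.4083, -0.1756, 0.0333]
ee_rot: [1.0, -0.009, 0.001, 0.0]
force: [-0.7, 0.4, -0.4]
finger_gap: 0.0269
```

Request:
arm_command(deltas="0 0 0 0 0 0 60; 0 0 0 0 0 0 60; 0 0 0 0 0 0 60; 0 0 0 0 0 -0.02 60; 0 0 0 0 0 -0.035 60")

```text
clock: 19.35
ee_pos: [0.4067, -0.1749, 0.0868]
ee_rot: [1.0, -0.008, -0.002, -0.001]
force: [0.9, 0.8, -1.0]
finger_gap: 0.0511
```

Request:
arm_command(deltas="0 0 0 0 0 -0.035 60; 0 0 0 0 0 -0.025 60; 0 0 0 0.03 -0.01 0 60; 0 0 0 0.03 -0.01 0 60; 0 0 0 0.03 -0.01 0 60")

```text
clock: 19.85
ee_pos: [0.499, -0.1467, 0.1482]
ee_rot: [1.0, -0.009, 0.001, 0.0]
force: [0.8, 0.5, -0.0]
finger_gap: 0.0513
```

Request:
arm_command(deltas="0 0 0 0.03 -0.01 0 60; 0 0 0 0.03 -0.007 0 60; 0 0 0.07 0 0 0 60; 0 0 0 0 0 0 60; 0 0 0 0 0 0 60")

```text
clock: 20.35
ee_pos: [0.5574, -0.131, 0.1471]
ee_rot: [0.999, -0.043, -0.001, 0.0]
force: [0.4, 1.1, -0.1]
finger_gap: 0.0512
```

```bash
python3 - <<'E'
from h import *
go([.5633,-.1342,.060],85)
a=capture('side');cv2.imwrite('pics/s4.png',crop(a,200,130,260,200,3))
E
```

```text
t20.35 p [ 0.5574 -0.131   0.1471] jaw-y yaw -94.93 toolz [-1.6e-03 -1.0e-04 -1.0e+00] F [ 0.4  1.1 -0.1] gap 0.0512 q7 -1.43
tool shift [0.0063 0.0026 0.0871] turn z 0.0012 (or half turn away) tilt fix rotvec xy [0.0002 0.0016]
```

View pics/s4.png

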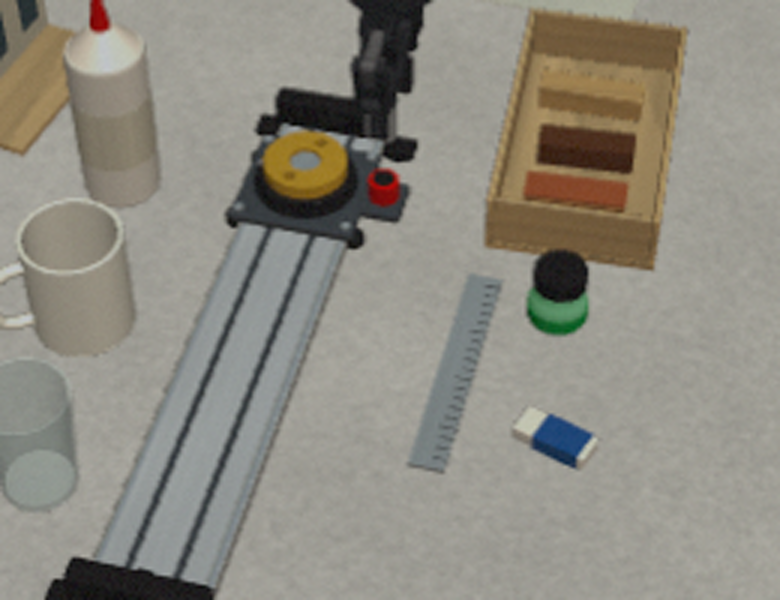

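All three blocks are in the box (590,140) and the track is clear. The knob is at (383,187) under the gripper, so I'll grip it now.

Request:
arm_command(deltas="0 0 0 0.006 0.003 0.02 55; 0 0 0 0 0 0.025 55; 0 0 0 0 0 0.02 55; 0 0 0 0 0 0.015 55; 0 0 0 0 0 0.007 55", force=50)

```text
clock: 20.9
ee_pos: [0.5629, -0.1346, 0.0591]
ee_rot: [0.999, -0.044, -0.001, -0.0]
force: [-0.0, 0.6, 0.4]
finger_gap: 0.0468
```

Request:
arm_command(deltas="0 0 0 0 0 0 55; 0 0 0 0 0 0 55; 0 0 0 0 0 0 0; 0 0 0 0 0 0 0; 0 0 0 0 0 0 0")

```text
clock: 21.4
ee_pos: [0.5649, -0.1349, 0.0615]
ee_rot: [0.999, -0.044, 0.001, 0.0]
force: [-1.5, -0.6, 6.0]
finger_gap: 0.0242
```

```bash
python3 - <<'E'
from h import *
go([.5633,-.1342,.060],85)
E
```

```text
t21.40 p [ 0.5649 -0.1349  0.0615] jaw-y yaw -95.00 toolz [ 1.8e-03 -7.0e-04 -1.0e+00] F [-1.5 -0.6  6. ] gap 0.0242 q7 -1.42
tool shift [-0.0016 -0.0006  0.0015] turn z -0.0000 (or half turn away) tilt fix rotvec xy [ 0.0005 -0.0018]
```

Request:
arm_command(deltas="0 0 0 0 -0.015 0 0; 0 0 0 0 -0.025 0 0; 0 0 0 0 -0.025 0 0; 0 0 0 0 -0.025 0 0; 0 0 0 0 -0.01 0 0")

```text
clock: 21.9
ee_pos: [0.5739, -0.0325, 0.0615]
ee_rot: [0.999, -0.042, 0.001, -0.0]
force: [0.3, -2.3, 5.9]
finger_gap: 0.0239
```

```bash
python3 - <<'E'
from h import *
go([.5633,-.1342,.060],85)
E
```

```text
t21.90 p [ 0.5739 -0.0325  0.0615] jaw-y yaw -94.86 toolz [ 2.1e-03  7.0e-04 -1.0e+00] F [ 0.3 -2.3  5.9] gap 0.0239 q7 -1.56
tool shift [-0.002   0.1022  0.0014] turn z 0.0024 (or half turn away) tilt fix rotvec xy [-0.0009 -0.002 ]
```

Request:
arm_command(deltas="0 0 0 0 -0.02 0 0; 0 0 0 0 -0.025 0 0; 0 0 0 0 -0.025 0 0; 0 0 0 0 -0.025 0 0; 0 0 0 0 -0.02 0 0")

```text
clock: 22.4
ee_pos: [0.5839, 0.08, 0.0615]
ee_rot: [0.999, -0.044, 0.001, 0.0]
force: [0.2, -3.4, 5.0]
finger_gap: 0.0237
```

Request:
arm_command(deltas="0 0 0 0 -0.025 0 0; 0 0 0 0 -0.025 0 0; 0 0 0 0 -0.025 0 0; 0 0 0 0 -0.02 0 0; 0 0 0 0 -0.01 0 0")

```text
clock: 22.9
ee_pos: [0.5934, 0.1864, 0.0615]
ee_rot: [0.999, -0.043, 0.002, -0.001]
force: [-0.0, -3.6, 5.8]
finger_gap: 0.0235
```

Request:
arm_command(deltas="0 0 0 0 -0.006 0 0; 0 0 0 0 -0.006 0 0; 0 0 0 0 -0.006 0 0; 0 0 0 0 -0.004 0 0")

```text
clock: 23.3
ee_pos: [0.5951, 0.2057, 0.0615]
ee_rot: [0.999, -0.044, 0.001, 0.0]
force: [0.4, -2.7, 5.4]
finger_gap: 0.0236
```

```bash
python3 - <<'E'
from h import *
go([.5649,-.1349,.060],85)
E
```

```text
t23.30 p [0.5951 0.2057 0.0615] jaw-y yaw -95.01 toolz [ 2.3e-03 -6.0e-04 -1.0e+00] F [ 0.4 -2.7  5.4] gap 0.0236 q7 -1.88
tool shift [-3.000e-04  3.419e-01  1.700e-03] turn z -0.0002 (or half turn away) tilt fix rotvec xy [ 0.0004 -0.0023]
```

Request:
arm_command(deltas="0 0 0 0 -0.004 0 0; 0 0 0 0 -0.004 0 0; 0 0 0 0 -0.003 0 0; 0 0 0 0 0 0 0")

```text
clock: 23.7
ee_pos: [0.5958, 0.2138, 0.0615]
ee_rot: [0.999, -0.044, 0.001, 0.002]
force: [-1.2, -5.4, 7.1]
finger_gap: 0.0237
```

Request:
arm_command(deltas="0 0 0 0 -0.003 0 0; 0 0 0 0 -0.003 0 0; 0 0 0 0 0 0 0; 0 0 0 0 0 0 0")

```text
clock: 24.1
ee_pos: [0.5958, 0.214, 0.0615]
ee_rot: [0.999, -0.046, -0.0, 0.005]
force: [-0.7, -13.0, 10.4]
finger_gap: 0.0236
```

It's at the left stop: the force rises to 13 N with no further movement. I'll run it back to the right stop.

Request:
arm_command(deltas="0 0 0 0 0.01 0 0; 0 0 0 0 0.02 0 0; 0 0 0 0 0.025 0 0; 0 0 0 0 0.025 0 0; 0 0 0 0 0.025 0 0")

```text
clock: 24.6
ee_pos: [0.5876, 0.1207, 0.0615]
ee_rot: [0.999, -0.043, 0.002, -0.002]
force: [-0.4, 4.2, 4.7]
finger_gap: 0.0241
```

Request:
arm_command(deltas="0 0 0 0 0.025 0 0; 0 0 0 0 0.025 0 0; 0 0 0 0 0.025 0 0; 0 0 0 0 0.025 0 0; 0 0 0 0 0.025 0 0")

```text
clock: 25.1
ee_pos: [0.5765, -0.0044, 0.0615]
ee_rot: [0.999, -0.043, 0.001, -0.001]
force: [-0.4, 3.1, 5.8]
finger_gap: 0.0239
```

Request:
arm_command(deltas="0 0 0 0 0.025 0 0; 0 0 0 0 0.025 0 0; 0 0 0 0 0.025 0 0; 0 0 0 0 0.025 0 0; 0 0 0 0 0.015 0 0")

```text
clock: 25.6
ee_pos: [0.5661, -0.1215, 0.0615]
ee_rot: [0.999, -0.044, 0.001, -0.0]
force: [-0.7, 3.2, 7.1]
finger_gap: 0.0243
```

Request:
arm_command(deltas="0 0 0 0 0.01 0 0; 0 0 0 0 0.006 0 0; 0 0 0 0 0 0 0; 0 0 0 0 0 0 0")

```text
clock: 26.0
ee_pos: [0.5646, -0.1374, 0.0615]
ee_rot: [0.999, -0.044, 0.001, 0.0]
force: [-0.7, -0.9, 5.9]
finger_gap: 0.0237
```

```bash
python3 - <<'E'
from h import *
go([.5627,-.1646,.060],85)
E
```

```text
t26.00 p [ 0.5646 -0.1374  0.0615] jaw-y yaw -95.04 toolz [ 1.8e-03 -9.0e-04 -1.0e+00] F [-0.7 -0.9  5.9] gap 0.0237 q7 -1.41
tool shift [0.0005 0.0272 0.0015] turn z -0.0007 (or half turn away) tilt fix rotvec xy [ 0.0008 -0.0019]
```

Request:
arm_command(deltas="0 0 0 0 0.008 0 0; 0 0 0 0 0.008 0 0; 0 0 0 0 0.006 0 0; 0 0 0 0 0.004 0 0; 0 0 0 0 0.003 0 0")

```text
clock: 26.5
ee_pos: [0.5623, -0.1642, 0.0615]
ee_rot: [0.999, -0.043, 0.001, -0.001]
force: [-1.3, 3.0, 7.4]
finger_gap: 0.0241
```

Request:
arm_command(deltas="0 0 0 0 0.002 0 0; 0 0 0 0 0.001 0 0; 0 0 0 0 0 0 0; 0 0 0 0 0 0 0")

```text
clock: 26.9
ee_pos: [0.5622, -0.1651, 0.0615]
ee_rot: [0.999, -0.043, 0.001, -0.002]
force: [-0.9, 5.8, 8.2]
finger_gap: 0.0238
```

Request:
arm_command(deltas="0 0 0 0 0.003 0 0; 0 0 0 0 0.002 0 0; 0 0 0 0 0 0 0; 0 0 0 0 0 0 0")

```text
clock: 27.3
ee_pos: [0.5622, -0.1654, 0.0615]
ee_rot: [0.999, -0.041, -0.0, -0.004]
force: [0.1, 12.5, 10.4]
finger_gap: 0.0239
```

At the right stop (12.5 N, measured travel 0.381 m). I'll ease off, release, rise, and turn towards the spanner.

Request:
arm_command(deltas="0 0 0 0 -0.004 0 0; 0 0 0 0 0 0 0; 0 0 0 0 0 0 50; 0 0 0 0 0 0 50; 0 0 0 0 0 0 50")

```text
clock: 27.8
ee_pos: [0.561, -0.17, 0.0603]
ee_rot: [0.999, -0.044, 0.0, 0.0]
force: [0.4, -0.8, 1.3]
finger_gap: 0.0427
```

Request:
arm_command(deltas="0 0 0 0 0 -0.02 50; 0 0 0 0 0 -0.035 50; 0 0 0 0 0 -0.035 50; 0 0 0 0 0 -0.035 50; 0 0 0 0 0 -0.02 50")

```text
clock: 28.3
ee_pos: [0.562, -0.1705, 0.208]
ee_rot: [0.999, -0.044, 0.002, 0.001]
force: [-0.1, -0.6, -0.3]
finger_gap: 0.0427
```

Request:
arm_command(deltas="0 0 -0.14 0 0 0 50; 0 0 -0.14 0 0 0 50; 0 0 -0.14 0 0 0 50; 0 0 -0.14 0 0 0 50; 0 0 -0.14 0 0 0 50")

```text
clock: 28.8
ee_pos: [0.5607, -0.1701, 0.2051]
ee_rot: [0.953, 0.304, -0.0, 0.0]
force: [1.0, -0.1, -0.5]
finger_gap: 0.0431
```

Request:
arm_command(deltas="0 0 -0.14 0 0 0 50; 0 0 -0.14 0 0 0 50; 0 0 -0.14 0 0 0 50; 0 0 -0.14 0 0 0 50; 0 0 -0.14 0 0 0 50")

```text
clock: 29.3
ee_pos: [0.5607, -0.1702, 0.205]
ee_rot: [0.791, 0.612, -0.0, -0.0]
force: [0.2, 0.0, 0.5]
finger_gap: 0.0425
```

Request:
arm_command(deltas="0 0 -0.14 0 0 0 50; 0 0 -0.13 0 0 0 50; 0 0 0 0.03 -0.01 0 50; 0 0 0 0.03 -0.01 0 50; 0 0 0 0.03 -0.01 0 50")

```text
clock: 29.8
ee_pos: [0.5295, -0.0799, 0.205]
ee_rot: [0.704, 0.71, -0.0, -0.0]
force: [0.4, -0.3, -0.3]
finger_gap: 0.0428
```

Request:
arm_command(deltas="0 0 0 0.03 -0.01 0 50; 0 0 0 0.03 -0.01 0 50; 0 0 0 0.03 -0.01 0 50; 0 0 0 0.03 -0.01 0 50; 0 0 0 0.03 -0.01 0 50")

```text
clock: 30.3
ee_pos: [0.4778, 0.07, 0.2052]
ee_rot: [0.703, 0.711, -0.0, 0.0]
force: [0.1, 0.8, -0.6]
finger_gap: 0.0429
```

```bash
python3 - <<'E'
from h import *
go([.4005,.2975,.1],0.5)
a=capture('top'); A=crop(a,238,160,200,80,4); B=crop(a,205,255,70,50,5)
o=np.zeros((570,800,3),np.uint8); o[:320]=A; o[320:,:350]=B
C=crop(a,375,180,50,50,5); o[320:,400:650]=C
cv2.imwrite('pics/c5.png',o)
E
```

```text
t30.30 p [0.4778 0.07   0.2052] jaw-y yaw 0.60 toolz [-1.e-04 -4.e-04 -1.e+00] F [ 0.1  0.8 -0.6] gap 0.0429 q7 -0.50
tool shift [ 0.2283 -0.0749  0.1051] turn z 0.0017 (or half turn away) tilt fix rotvec xy [-0.0001  0.0004]
```

View pics/c5.png

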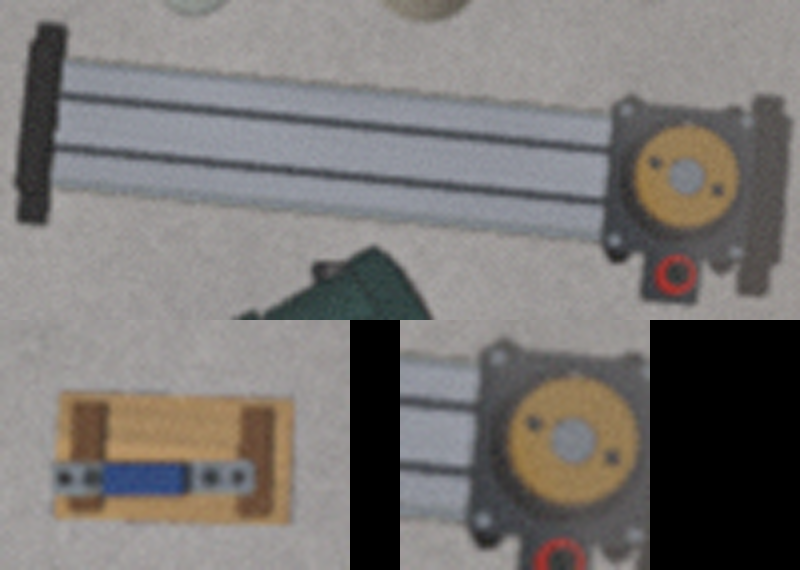

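The carriage is against the right plate, with ring holes at crop (535,424) and (612,458). The spanner bar runs from (54,478) to (254,478), with its grip top between x = 103 and 187.

```bash
python3 - <<'E'
from h import *
f=lambda u,v,z:p2w('top',205+(u+.5)/5-.5,255+(v-320+.5)/5-.5,z)
g=lambda u,v,z:p2w('top',375+(u-400+.5)/5-.5,180+(v-320+.5)/5-.5,z)
print('bar',f(54,478,.032),f(254,479,.032),'grip',f(103,479,.066),f(187,480,.066))
print('barholes',f(65,478,.032),f(238,478,.032))
h0=g(535,424,.063);h1=g(612,458,.063);print('holes',h0,h1,(h0+h1)/2,np.degrees(np.arctan2(*(h0-h1)[[1,0]])),np.linalg.norm(h0-h1),'ring',g(573,441,.063))
E
```

```text
bar [0.40006414 0.35180317 0.032     ] [0.40053648 0.24375767 0.032     ] grip [0.4004354  0.31991944 0.066     ] [0.4003245  0.27560581 0.066     ]
barholes [0.4001212  0.34586166 0.032     ] [0.40099707 0.25241153 0.032     ]
holes [ 0.63510588 -0.14810296  0.063     ] [ 0.61719518 -0.18976635  0.063     ] [ 0.62615053 -0.16893466  0.063     ] 66.73759344299688 0.04535009017671477 ring [ 0.6261466  -0.16865993  0.063     ]
```

Request:
arm_command(deltas="0 0 0 0.03 -0.01 0 50; 0 0 0 0.03 -0.01 0 50; 0 0 0 0.03 -0.01 0 50; 0 0 0 0.03 -0.01 0 50; 0 0 0 0.03 -0.01 0 50")

```text
clock: 30.85
ee_pos: [0.4264, 0.2194, 0.2052]
ee_rot: [0.703, 0.711, -0.0, 0.0]
force: [1.1, -0.3, 0.4]
finger_gap: 0.0431
```

Request:
arm_command(deltas="0 0 0 0.03 -0.01 0.015 50; 0 0 0 0.03 -0.01 0.03 50; 0 0 0 0.018 -0.005 0.035 50; 0 0 0 0 0 0.025 50; 0 0 0 0 0 0 50")

```text
clock: 31.35
ee_pos: [0.3989, 0.2955, 0.0975]
ee_rot: [0.702, 0.712, -0.003, -0.0]
force: [0.3, -0.1, 0.4]
finger_gap: 0.0425
```

Request:
arm_command(deltas="0 0 0 0 0 0 50; 0 0 0 0 0 0 50; 0 0 0 0 0 0 50")

```text
clock: 31.65
ee_pos: [0.4017, 0.2966, 0.1016]
ee_rot: [0.703, 0.711, 0.001, 0.0]
force: [-0.4, 0.2, 0.6]
finger_gap: 0.0429
```

```bash
python3 - <<'E'
from h import *
go([.4005,.2975,.054],0.5)
E
```

```text
t31.65 p [0.4017 0.2966 0.1016] jaw-y yaw 0.59 toolz [ 0.0022  0.0014 -1.    ] F [-0.4  0.2  0.6] gap 0.0429 q7 -1.13
tool shift [ 0.0009 -0.0013  0.0476] turn z 0.0016 (or half turn away) tilt fix rotvec xy [ 0.0022 -0.0013]
```

Request:
arm_command(deltas="0 0 0 0.001 -0.001 0.012 50; 0 0 0 0 0 0.015 50; 0 0 0 0 0 0.012 50; 0 0 0 0 0 0.008 50; 0 0 0 0 0 0 50", force=90)

```text
clock: 32.15
ee_pos: [0.399, 0.2973, 0.0521]
ee_rot: [0.703, 0.711, -0.001, 0.0]
force: [0.6, -0.6, -0.9]
finger_gap: 0.0427
```

Request:
arm_command(deltas="0 0 0 0 0 0 50; 0 0 0 0 0 0 50; 0 0 0 0 0 0 50")

```text
clock: 32.45
ee_pos: [0.3997, 0.298, 0.0537]
ee_rot: [0.703, 0.711, 0.0, -0.0]
force: [-0.7, 0.3, 0.4]
finger_gap: 0.0425
```

```bash
python3 - <<'E'
from h import *
go([.4003,.2978,.054],0.5)
E
```

```text
t32.45 p [0.3997 0.298  0.0537] jaw-y yaw 0.69 toolz [ 6.e-04  6.e-04 -1.e+00] F [-0.7  0.3  0.4] gap 0.0425 q7 -1.19
tool shift [-0.0002  0.0006 -0.0003] turn z 0.0033 (or half turn away) tilt fix rotvec xy [ 0.0006 -0.0006]
```

Request:
arm_command(deltas="0 0 0 0 0 0 0; 0 0 0 0 0 0 0; 0 0 0 0 0 0 0; 0 0 0 0 0 0 0; 0 0 0 0 0 0 0")

```text
clock: 32.95
ee_pos: [0.3998, 0.2979, 0.0538]
ee_rot: [0.703, 0.711, 0.0, 0.0]
force: [0.2, -0.6, 5.3]
finger_gap: 0.0172
```

```bash
python3 - <<'E'
from h import *
go([.4003,.2978,.054],0.5)
E
```

```text
t32.95 p [0.3998 0.2979 0.0538] jaw-y yaw 0.68 toolz [ 8.e-04  3.e-04 -1.e+00] F [ 0.2 -0.6  5.3] gap 0.0172 q7 -1.19
tool shift [-0.0001  0.0005 -0.0002] turn z 0.0032 (or half turn away) tilt fix rotvec xy [ 0.0008 -0.0003]
```

Request:
arm_command(deltas="0 0 0 0 0 -0.015 0; 0 0 0 0 0 -0.03 0; 0 0 0 0 0 -0.035 0; 0 0 0 0 0 -0.03 0; 0 0 0 0 0 -0.02 0")

```text
clock: 33.45
ee_pos: [0.3997, 0.2979, 0.185]
ee_rot: [0.703, 0.711, 0.001, 0.0]
force: [0.4, 0.9, -2.0]
finger_gap: 0.0168
```

Request:
arm_command(deltas="0 0 0 -0.02 0.009 0 0; 0 0 0 -0.03 0.014 0 0; 0 0 0 -0.03 0.014 0 0; 0 0 0 -0.03 0.014 0 0; 0 0 0 -0.03 0.014 0 0")

```text
clock: 33.95
ee_pos: [0.4661, 0.157, 0.183]
ee_rot: [0.703, 0.711, -0.0, -0.0]
force: [0.1, -0.1, -2.3]
finger_gap: 0.0168
```

Request:
arm_command(deltas="0 0 0 -0.03 0.014 0 0; 0 0 0 -0.03 0.014 0 0; 0 0 0 -0.03 0.014 0 0; 0 0 0 -0.03 0.014 0 0; 0 0 0 -0.03 0.014 0 0")

```text
clock: 34.45
ee_pos: [0.5378, 0.0079, 0.1828]
ee_rot: [0.703, 0.711, -0.0, -0.0]
force: [-0.2, -0.0, -1.9]
finger_gap: 0.0169
```

Request:
arm_command(deltas="0 0 0 -0.03 0.014 0 0; 0 0 0 -0.03 0.014 0 0; 0 0 0 -0.03 0.014 0 0; 0 0 0 -0.03 0.014 0 0; 0 0 0 -0.03 0.014 0 0")

```text
clock: 34.95
ee_pos: [0.6094, -0.1411, 0.1826]
ee_rot: [0.703, 0.711, -0.0, -0.001]
force: [0.1, 0.5, -1.9]
finger_gap: 0.0169
```

Request:
arm_command(deltas="0 0 0 -0.02 0.01 0 0; 0 0 0.1 0 0 0 0; 0 0 0.12 0 0 0 0; 0 0 0.12 0 0 0 0; 0 0 0.07 0 0 0 0")

```text
clock: 35.45
ee_pos: [0.6192, -0.1596, 0.1825]
ee_rot: [0.834, 0.552, -0.001, -0.001]
force: [-0.3, -0.8, -1.8]
finger_gap: 0.017
```

Request:
arm_command(deltas="0 0 0 0 0 0.02 0; 0 0 0 0 0 0.02 0; 0 0 0 0 0 0 0; 0 0 0 0 0 0 0; 0 0 0 0 0 0 0")

```text
clock: 35.95
ee_pos: [0.6207, -0.1597, 0.1441]
ee_rot: [0.833, 0.553, 0.001, 0.0]
force: [-0.6, -0.4, -1.1]
finger_gap: 0.0167
```

```bash
python3 - <<'E'
from h import *
go([.6262,-.1692,.115],-22.95)
E
```

```text
t35.95 p [ 0.6207 -0.1597  0.1441] jaw-y yaw -22.80 toolz [ 1.4e-03 -1.0e-04 -1.0e+00] F [-0.6 -0.4 -1.1] gap 0.0167 q7 -0.45
tool shift [-0.0067  0.0088  0.0291] turn z 0.0026 (or half turn away) tilt fix rotvec xy [ 0.0013 -0.0004]
```

Request:
arm_command(deltas="0 0 0.003 -0.003 0.004 0.01 0; 0 0 0 -0.004 0.005 0.012 0; 0 0 0 0 0 0.01 0; 0 0 0 0 0 0 0; 0 0 0 0 0 0 0")

```text
clock: 36.45
ee_pos: [0.6251, -0.1694, 0.1105]
ee_rot: [0.834, 0.552, -0.0, -0.001]
force: [0.1, -0.0, -1.0]
finger_gap: 0.0169
```

Request:
arm_command(deltas="0 0 0 0 0 0 0; 0 0 0 0 0 0 0; 0 0 0 0 0 0 0")

```text
clock: 36.75
ee_pos: [0.6259, -0.1695, 0.1118]
ee_rot: [0.834, 0.552, 0.0, 0.0]
force: [-0.0, 0.1, -0.8]
finger_gap: 0.017
```

```bash
python3 - <<'E'
from h import *
go([.6262,-.1692,.095],-22.95)
s,r=st(); p=s['ee_pos']; y=r[:,1]; b=np.array([-y[1],y[0],0])  # bar dir
for n,(x0,y0,k) in dict(side=(260,145,8),top=(375,170,8)).items():
    im=capture(n); c=crop(im,x0,y0,90 if n=='side' else 50,70 if n=='side' else 70,k)
    cv2.imwrite(f'pics/{n}6.png',c)
    for nm,P in [('tip+',p+b*.023+[0,0,-.0408]),('tip-',p-b*.023+[0,0,-.0408]),('h0',[.6351,-.1481,.063]),('h1',[.6172,-.1898,.063]),('end+ bot',p+b*.055+[0,0,-.0318]),('end- bot',p-b*.055+[0,0,-.0318]),('end+ top',p+b*.055+[0,0,-.0218]),('end- top',p-b*.055+[0,0,-.0218])]:
        print(n,nm,((w2p(n,P)-[x0,y0])*k).round(0))
E
```

```text
t36.75 p [ 0.6259 -0.1695  0.1118] jaw-y yaw -22.96 toolz [ 8.e-04 -1.e-04 -1.e+00] F [-0.   0.1 -0.8] gap 0.0170 q7 -0.46
tool shift [0.0003 0.0002 0.0168] turn z -0.0002 (or half turn away) tilt fix rotvec xy [ 0.0008 -0.0002]
t36.75 p [ 0.6259 -0.1695  0.1118] jaw-y yaw -22.96 toolz [ 8.e-04 -1.e-04 -1.e+00] F [-0.   0.1 -0.8] gap 0.0170 q7 -0.46
side tip+ [320. 271.]
side tip- [403. 185.]
side h0 [320. 290.]
side h1 [402. 206.]
side end+ bot [259. 310.]
side end- bot [459. 105.]
side end+ top [257. 285.]
side end- top [458.  81.]
top tip+ [217. 240.]
top tip- [343. 295.]
top h0 [213. 243.]
top h1 [336. 298.]
top end+ bot [134. 198.]
top end- bot [437. 330.]
top end+ top [138. 194.]
top end- top [444. 326.]
```

View pics/side6.png

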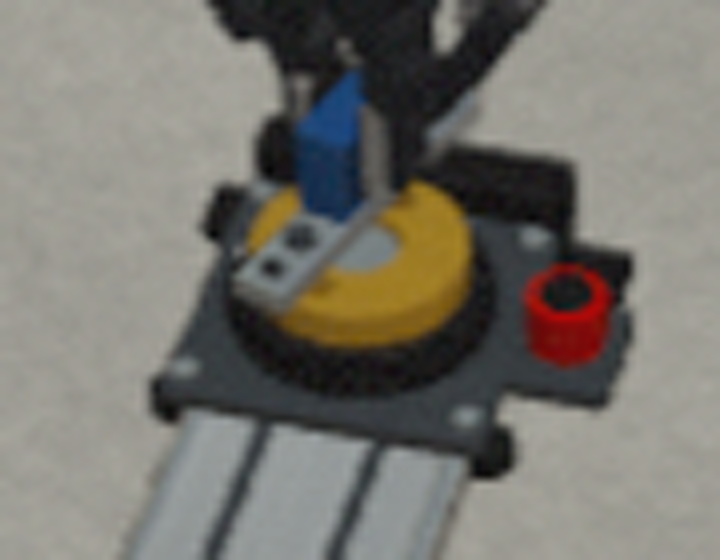

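The side crop agrees with the prediction: bar end at (258,287) against (257,285) predicted, and hole 0 showing as a dark spot at (325,289) against (320,290). I'll lower it gently.

Request:
arm_command(deltas="0 0 0 0 0 0.004 0; 0 0 0 0 0 0.004 0; 0 0 0 0 0 0.003 0; 0 0 0 0 0 0 0; 0 0 0 0 0 0 0")

```text
clock: 37.35
ee_pos: [0.6255, -0.1695, 0.1]
ee_rot: [0.834, 0.552, -0.0, -0.0]
force: [1.0, -0.2, -1.5]
finger_gap: 0.0168
```

The tips are about 4 mm below the ring face with no contact force, so the pins are in the holes. I'll seat it.

Request:
arm_command(deltas="0 0 0 0 0 0.002 0; 0 0 0 0 0 0.002 0; 0 0 0 0 0 0.001 0; 0 0 0 0 0 0 0; 0 0 0 0 0 0 0")

```text
clock: 37.85
ee_pos: [0.6256, -0.1696, 0.0953]
ee_rot: [0.834, 0.552, -0.0, -0.0]
force: [0.2, 0.4, -1.5]
finger_gap: 0.0166
```

```bash
python3 - <<'E'
from h import *
s,r=st(); print(s['wrist_torque'],s['joint_torque'].round(2))
E
```

```text
t37.85 p [ 0.6256 -0.1696  0.0953] jaw-y yaw -22.97 toolz [-1.e-04  0.e+00 -1.e+00] F [ 0.2  0.4 -1.5] gap 0.0166 q7 -0.46
[ 0.00536218 -0.04620433 -0.00583743] [-0.000e+00 -5.437e+01 -2.770e+00 -1.368e+01  1.000e-02  1.000e-02
 -0.000e+00]
```

Request:
arm_command(deltas="0 0 0.06 0 0 0.0005 0; 0 0 0.07 0 0 0 0; 0 0 0.07 0 0 0 0; 0 0 0.07 0 0 0 0; 0 0 0.05 0 0 0 0")

```text
clock: 38.35
ee_pos: [0.6268, -0.1704, 0.0952]
ee_rot: [0.911, 0.411, 0.001, 0.001]
force: [1.4, -0.8, -3.0]
finger_gap: 0.0165
```

Request:
arm_command(deltas="0 0 0.06 0 0 0 0; 0 0 0.07 0 0 0 0; 0 0 0.07 0 0 0 0; 0 0 0.07 0 0 0 0; 0 0 0.05 0 0 0 0")

```text
clock: 38.85
ee_pos: [0.6268, -0.1705, 0.0952]
ee_rot: [0.965, 0.261, 0.001, 0.001]
force: [1.1, -0.9, -2.2]
finger_gap: 0.0169
```

```bash
python3 - <<'E'
from h import *
s,r=st(); print(s['wrist_torque'])
E
```

```text
t38.85 p [ 0.6268 -0.1705  0.0952] jaw-y yaw -59.74 toolz [ 0.0027 -0.0016 -1.    ] F [ 1.1 -0.9 -2.2] gap 0.0169 q7 -0.93
[-0.34109265 -0.33091303  0.11357018]
```

Request:
arm_command(deltas="0 0 0.06 0 0 0 0; 0 0 0.06 0 0 0 0; 0 0 0.05 0 0 0 0; 0 0 0.04 0 0 0 0; 0 0 0 0 0 0 0")

```text
clock: 39.35
ee_pos: [0.6268, -0.1704, 0.0952]
ee_rot: [0.987, 0.159, 0.001, 0.001]
force: [2.3, -2.7, -2.2]
finger_gap: 0.0163
```

```bash
python3 - <<'E'
from h import *
s,r=st(); print(s['wrist_torque'])
E
```

```text
t39.35 p [ 0.6268 -0.1704  0.0952] jaw-y yaw -71.69 toolz [ 0.0026 -0.0015 -1.    ] F [ 2.3 -2.7 -2.2] gap 0.0163 q7 -1.08
[-0.5163742  -0.48431596  0.0774295 ]
```

Request:
arm_command(deltas="0 0 0.04 0 0 0 0; 0 0 0.04 0 0 0 0; 0 0 0.03 0 0 0 0; 0 0 0 0 0 0 0")

```text
clock: 39.75
ee_pos: [0.6267, -0.1698, 0.0952]
ee_rot: [0.995, 0.104, 0.001, 0.0]
force: [3.6, -3.1, -2.0]
finger_gap: 0.0166
```

```bash
python3 - <<'E'
from h import *
s,r=st(); print(s['wrist_torque'])
E
```

```text
t39.75 p [ 0.6267 -0.1698  0.0952] jaw-y yaw -78.04 toolz [ 2.3e-03 -7.0e-04 -1.0e+00] F [ 3.6 -3.1 -2. ] gap 0.0166 q7 -1.16
[-0.67639436 -0.89435682  0.03859224]
```

Request:
arm_command(deltas="0 0 0.03 0 0 0 0; 0 0 0.03 0 0 0 0; 0 0 0 0 0 0 0; 0 0 0 0 0 0 0")

```text
clock: 40.15
ee_pos: [0.6264, -0.1696, 0.0951]
ee_rot: [0.997, 0.074, 0.001, 0.0]
force: [4.1, -2.7, -1.4]
finger_gap: 0.017
```

```bash
python3 - <<'E'
from h import *
s,r=st(); print(s['wrist_torque'])
c=crop(capture('side'),260,145,90,70,8); cv2.imwrite('pics/side7.png',c)
E
```

```text
t40.15 p [ 0.6264 -0.1696  0.0951] jaw-y yaw -81.47 toolz [ 1.6e-03 -3.0e-04 -1.0e+00] F [ 4.1 -2.7 -1.4] gap 0.0170 q7 -1.20
[-0.63183502 -0.9896758   0.08875651]
```

View pics/side7.png

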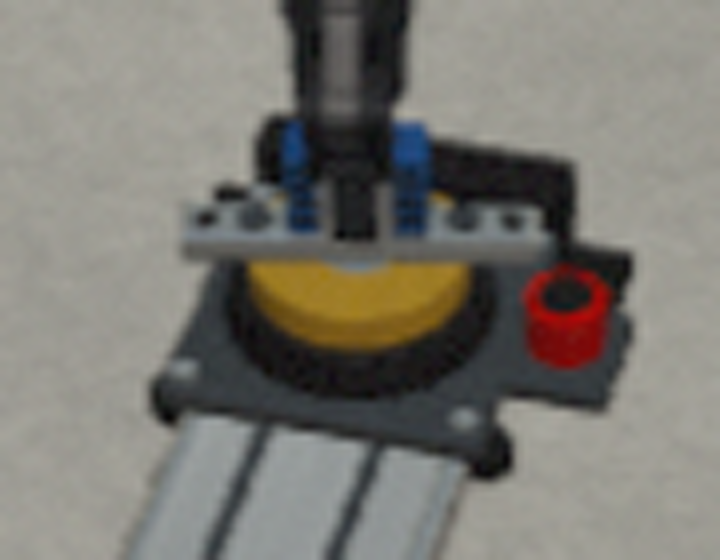

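The bar lies flat on the ring and clears the red knob at (567,315). I'll keep turning in small steps to the stop.

Request:
arm_command(deltas="0 0 0.03 0 0 0 0; 0 0 0.03 0 0 0 0; 0 0 0 0 0 0 0; 0 0 0 0 0 0 0")

```text
clock: 40.6
ee_pos: [0.6263, -0.1695, 0.0951]
ee_rot: [0.999, 0.045, 0.001, 0.0]
force: [4.8, -3.0, -0.7]
finger_gap: 0.0168
```

```bash
python3 - <<'E'
from h import *
s,r=st(); print(s['wrist_torque'])
E
```

```text
t40.60 p [ 0.6263 -0.1695  0.0951] jaw-y yaw -84.89 toolz [ 1.5e-03 -1.0e-04 -1.0e+00] F [ 4.8 -3.  -0.7] gap 0.0168 q7 -1.24
[-0.65370428 -1.06112792  0.05375449]
```

Request:
arm_command(deltas="0 0 0.03 0 0 0 0; 0 0 0.03 0 0 0 0; 0 0 0 0 0 0 0; 0 0 0 0 0 0 0")

```text
clock: 41.0
ee_pos: [0.6262, -0.1695, 0.0951]
ee_rot: [1.0, 0.015, 0.001, 0.0]
force: [4.0, -3.5, -0.3]
finger_gap: 0.0171
```

```bash
python3 - <<'E'
from h import *
s,r=st(); print(s['wrist_torque'])
E
```

```text
t41.00 p [ 0.6262 -0.1695  0.0951] jaw-y yaw -88.31 toolz [ 0.0013 -0.     -1.    ] F [ 4.  -3.5 -0.3] gap 0.0171 q7 -1.28
[-0.54618473 -0.99181964  0.06153049]
```

Request:
arm_command(deltas="0 0 0.03 0 0 0 0; 0 0 0.03 0 0 0 0; 0 0 0 0 0 0 0; 0 0 0 0 0 0 0")

```text
clock: 41.4
ee_pos: [0.6262, -0.1694, 0.095]
ee_rot: [1.0, -0.015, 0.001, -0.0]
force: [4.6, -2.9, 0.1]
finger_gap: 0.017
```

```bash
python3 - <<'E'
from h import *
s,r=st(); print(s['wrist_torque'])
E
```

```text
t41.40 p [ 0.6262 -0.1694  0.095 ] jaw-y yaw -91.73 toolz [ 1.2e-03  1.0e-04 -1.0e+00] F [ 4.6 -2.9  0.1] gap 0.0170 q7 -1.32
[-0.57591333 -1.00802823  0.0744793 ]
```

Request:
arm_command(deltas="0 0 0.03 0 0 0 0; 0 0 0.03 0 0 0 0; 0 0 0 0 0 0 0; 0 0 0 0 0 0 0")

```text
clock: 41.8
ee_pos: [0.6262, -0.1694, 0.095]
ee_rot: [0.999, -0.045, 0.001, -0.0]
force: [4.3, -2.0, -0.7]
finger_gap: 0.0168
```

```bash
python3 - <<'E'
from h import *
s,r=st(); print(s['wrist_torque'])
E
```

```text
t41.80 p [ 0.6262 -0.1694  0.095 ] jaw-y yaw -95.16 toolz [ 1.1e-03  2.0e-04 -1.0e+00] F [ 4.3 -2.  -0.7] gap 0.0168 q7 -1.37
[-0.56312895 -1.12976497  0.05813205]
```

Request:
arm_command(deltas="0 0 0.03 0 0 0 0; 0 0 0.02 0 0 0 0; 0 0 0 0 0 0 0; 0 0 0 0 0 0 0")

```text
clock: 42.2
ee_pos: [0.6262, -0.1693, 0.095]
ee_rot: [0.998, -0.07, 0.001, -0.0]
force: [4.0, -1.8, 0.2]
finger_gap: 0.0168
```

```bash
python3 - <<'E'
from h import *
s,r=st(); print(s['wrist_torque'])
E
```

```text
t42.20 p [ 0.6262 -0.1693  0.095 ] jaw-y yaw -98.02 toolz [ 1.1e-03  2.0e-04 -1.0e+00] F [ 4.  -1.8  0.2] gap 0.0168 q7 -1.40
[-0.55143909 -1.03139363  0.10871527]
```

Request:
arm_command(deltas="0 0 0.03 0 0 0 0; 0 0 0.02 0 0 0 0; 0 0 0 0 0 0 0; 0 0 0 0 0 0 0")

```text
clock: 42.6
ee_pos: [0.6262, -0.1693, 0.095]
ee_rot: [0.996, -0.095, 0.001, -0.0]
force: [5.3, -3.1, -0.1]
finger_gap: 0.0169
```

```bash
python3 - <<'E'
from h import *
s,r=st(); print(s['wrist_torque'])
E
```

```text
t42.60 p [ 0.6262 -0.1693  0.095 ] jaw-y yaw -100.85 toolz [ 1.e-03  1.e-04 -1.e+00] F [ 5.3 -3.1 -0.1] gap 0.0169 q7 -1.44
[-0.53457952 -1.04036228  0.23160198]
```

Request:
arm_command(deltas="0 0 0.03 0 0 0 0; 0 0 0.03 0 0 0 0; 0 0 0 0 0 0 0; 0 0 0 0 0 0 0")

```text
clock: 43.0
ee_pos: [0.6262, -0.1691, 0.095]
ee_rot: [0.993, -0.12, 0.0, 0.001]
force: [3.3, -2.6, -0.0]
finger_gap: 0.0169
```

```bash
python3 - <<'E'
from h import *
s,r=st(); print(s['wrist_torque'])
E
```

```text
t43.00 p [ 0.6262 -0.1691  0.095 ] jaw-y yaw -103.81 toolz [ 6.0e-04 -1.4e-03 -1.0e+00] F [ 3.3 -2.6 -0. ] gap 0.0169 q7 -1.48
[-0.68482763 -1.02714603  1.48538014]
```

The torque jumped to 1.5 N m, so the ring is tight on its stop. I'll back off by about the play only, then lift out.

Request:
arm_command(deltas="0 0 -0.04 0 0 0 0; 0 0 -0.03 0 0 0 0; 0 0 -0.03 0 0 0 0; 0 0 0 0 0 0 0; 0 0 0 0 0 0 0")

```text
clock: 43.5
ee_pos: [0.6254, -0.169, 0.0949]
ee_rot: [0.997, -0.075, -0.0, -0.0]
force: [2.4, -0.3, 1.4]
finger_gap: 0.0168
```

```bash
python3 - <<'E'
from h import *
s,r=st(); print(s['wrist_torque'])
E
```

```text
t43.50 p [ 0.6254 -0.169   0.0949] jaw-y yaw -98.61 toolz [-6.e-04  9.e-04 -1.e+00] F [ 2.4 -0.3  1.4] gap 0.0168 q7 -1.41
[-0.18756085 -0.69145872  0.0740811 ]
```

Request:
arm_command(deltas="0 0 0 0 0 -0.004 0; 0 0 0 0 0 -0.005 0; 0 0 0 0 0 -0.006 0; 0 0 0 0 0 -0.01 0; 0 0 0 0 0 -0.02 0")

```text
clock: 44.0
ee_pos: [0.6226, -0.1688, 0.1388]
ee_rot: [0.997, -0.075, -0.004, -0.001]
force: [0.5, -0.4, -1.1]
finger_gap: 0.0168
```

Request:
arm_command(deltas="0 0 0 0 0 -0.03 0; 0 0 0 0 0 -0.025 0; 0 0 0 0 0 0 0; 0 0 -0.1 0 0 0 0; 0 0 -0.13 0 0 0 0")

```text
clock: 44.5
ee_pos: [0.6239, -0.169, 0.1941]
ee_rot: [0.999, 0.042, -0.002, -0.0]
force: [0.5, 0.4, -1.4]
finger_gap: 0.0166
```

Request:
arm_command(deltas="0 0 -0.135 0 0 0 0; 0 0 -0.135 0 0 0 0; 0 0 -0.135 0 0 0 0; 0 0 -0.135 0 0 0 0; 0 0 -0.135 0 0 0 0")

```text
clock: 45.0
ee_pos: [0.6236, -0.1693, 0.1935]
ee_rot: [0.929, 0.371, -0.002, -0.001]
force: [0.4, 0.4, -1.5]
finger_gap: 0.0165
```

Request:
arm_command(deltas="0 0 -0.135 0 0 0 0; 0 0 -0.135 0 0 0 0; 0 0 -0.135 0 0 0 0; 0 0 -0.135 0 0 0 0; 0 0 -0.135 0 0 0 0")

```text
clock: 45.5
ee_pos: [0.6236, -0.1694, 0.1935]
ee_rot: [0.753, 0.658, -0.001, -0.002]
force: [0.2, 0.1, -1.5]
finger_gap: 0.0169
```

Request:
arm_command(deltas="0 0 -0.135 0 0 0 0; 0 0 -0.018 0 0 0 0; 0 0 0 0 0 0 0")

```text
clock: 45.8
ee_pos: [0.6244, -0.1697, 0.1939]
ee_rot: [0.704, 0.71, -0.001, -0.001]
force: [-0.6, -0.1, -1.3]
finger_gap: 0.0168
```

```bash
python3 - <<'E'
from h import *
s,r=st(); print(s['wrist_torque'])
go([.404,.294,.0545],.7)
a=capture('top');cv2.imwrite('pics/c8.png',crop(a,365,170,80,70,8))
cv2.imwrite('pics/s8.png',crop(capture('side'),260,145,90,70,8))
E
```

```text
t45.80 p [ 0.6244 -0.1697  0.1939] jaw-y yaw 0.54 toolz [-2.6e-03  6.0e-04 -1.0e+00] F [-0.6 -0.1 -1.3] gap 0.0168 q7 -0.04
[ 0.01494941  0.06021721 -0.00376424]
t45.80 p [ 0.6244 -0.1697  0.1939] jaw-y yaw 0.54 toolz [-2.6e-03  6.0e-04 -1.0e+00] F [-0.6 -0.1 -1.3] gap 0.0168 q7 -0.04
tool shift [ 0.4656 -0.2156  0.1402] turn z -0.0027 (or half turn away) tilt fix rotvec xy [-0.0026 -0.0006]
```

View pics/s8.png

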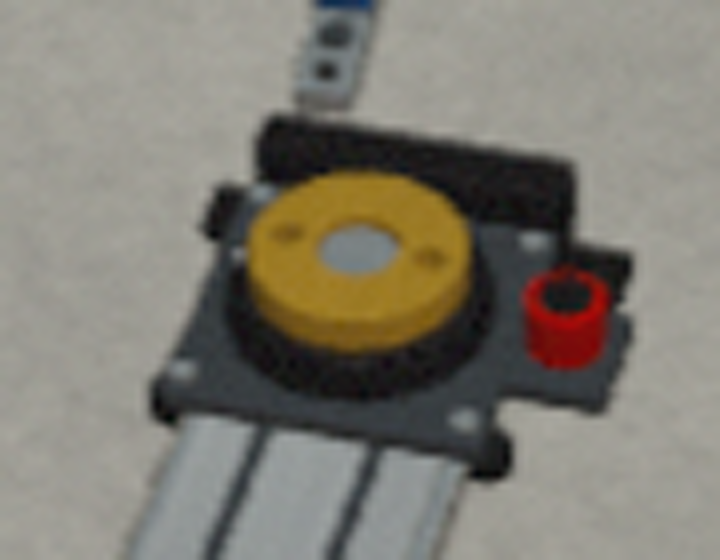

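The ring holes are now at crop (289,234) and (431,258), and the carriage still sits at the right stop. I'll work out the ring angle while moving to the rest.

```bash
python3 - <<'E'
from h import *
g=lambda u,v:p2w('side',260+(u+.5)/8-.5,145+(v+.5)/8-.5,.063)
for a,b in [((289,234),(431,258)),((325,289),(405,200))]:
    d=g(*b)-g(*a);print(np.degrees(np.arctan2(d[1],d[0])),np.linalg.norm(d))
E
```

```text
175.1406339885376 0.04554208367181086
-110.92059903144074 0.04704653510671672
```

Request:
arm_command(deltas="0 0 0 0.02 -0.009 0 0; 0 0 0 0.03 -0.014 0 0; 0 0 0 0.03 -0.014 0 0; 0 0 0 0.03 -0.014 0 0; 0 0 0 0.03 -0.014 0 0")

```text
clock: 46.4
ee_pos: [0.5582, -0.0292, 0.1949]
ee_rot: [0.703, 0.711, -0.0, 0.0]
force: [0.7, 1.1, -1.2]
finger_gap: 0.017
```

Request:
arm_command(deltas="0 0 0 0.03 -0.014 0 0; 0 0 0 0.03 -0.014 0 0; 0 0 0 0.03 -0.014 0 0; 0 0 0 0.03 -0.014 0 0; 0 0 0 0.03 -0.014 0 0")

```text
clock: 46.9
ee_pos: [0.4864, 0.12, 0.195]
ee_rot: [0.703, 0.711, 0.0, 0.0]
force: [0.6, 0.6, -1.6]
finger_gap: 0.017
```

Request:
arm_command(deltas="0 0 0 0.03 -0.014 0 0; 0 0 0 0.03 -0.014 0 0; 0 0 0 0.03 -0.014 0 0; 0 0 0 0.03 -0.014 0 0; 0 0 0 0.03 -0.014 0 0")

```text
clock: 47.4
ee_pos: [0.4146, 0.2692, 0.195]
ee_rot: [0.703, 0.711, 0.0, 0.0]
force: [1.1, 0.1, -0.8]
finger_gap: 0.0169
```

Request:
arm_command(deltas="0 0 0 0.02 -0.008 0 0; 0 0 0 0 0 0.02 0; 0 0 0 0 0 0.035 0; 0 0 0 0 0 0.03 0; 0 0 0 0 0 0 0")

```text
clock: 47.9
ee_pos: [0.4051, 0.2864, 0.1071]
ee_rot: [0.703, 0.711, -0.004, -0.0]
force: [-0.7, 0.3, -1.9]
finger_gap: 0.017
```

Request:
arm_command(deltas="0 0 0 0 0 0 0; 0 0 0 0 0 0 0; 0 0 0 0 0 0 0")

```text
clock: 48.2
ee_pos: [0.408, 0.2885, 0.1113]
ee_rot: [0.703, 0.711, 0.002, 0.0]
force: [0.2, -0.7, -1.2]
finger_gap: 0.0167
```

```bash
python3 - <<'E'
from h import *
go([.404,.294,.0545],.7)
E
```

```text
t48.20 p [0.408  0.2885 0.1113] jaw-y yaw 0.66 toolz [ 0.0025  0.0019 -1.    ] F [ 0.2 -0.7 -1.2] gap 0.0167 q7 -1.06
tool shift [ 0.0054 -0.0041  0.0568] turn z -0.0007 (or half turn away) tilt fix rotvec xy [ 0.0025 -0.0019]
```

Request:
arm_command(deltas="0 0 0 0.005 -0.004 0.01 0; 0 0 0 0 0 0.015 0; 0 0 0 0 0 0.015 0; 0 0 0 0 0 0.008 0; 0 0 0 0 0 0.004 0")

```text
clock: 48.7
ee_pos: [0.4026, 0.2929, 0.0571]
ee_rot: [0.703, 0.711, -0.0, -0.0]
force: [-0.4, 0.4, -1.3]
finger_gap: 0.0172
```

Request:
arm_command(deltas="0 0 0 0 0 0.003 0; 0 0 0 0 0 0.002 0; 0 0 0 0 0 0 0; 0 0 0 0 0 0 0; 0 0 0 0 0 0 0")

```text
clock: 49.2
ee_pos: [0.4031, 0.2931, 0.0538]
ee_rot: [0.703, 0.711, 0.001, 0.0]
force: [-0.4, -0.5, 5.8]
finger_gap: 0.0169
```

```bash
python3 - <<'E'
from h import *
go([.404,.294,.0540],.7)
E
```

```text
t49.20 p [0.4031 0.2931 0.0538] jaw-y yaw 0.70 toolz [ 9.e-04  6.e-04 -1.e+00] F [-0.4 -0.5  5.8] gap 0.0169 q7 -1.13
tool shift [ 0.0009  0.0009 -0.0002] turn z -0.0000 (or half turn away) tilt fix rotvec xy [ 0.001  -0.0006]
```

Request:
arm_command(deltas="0 0 0 0 0 0 50; 0 0 0 0 0 0 50; 0 0 0 0 0 0 50; 0 0 0 0 0 0 50; 0 0 0 0 0 -0.015 50", force=50)

```text
clock: 49.7
ee_pos: [0.4022, 0.2922, 0.0667]
ee_rot: [0.703, 0.711, -0.002, -0.0]
force: [0.5, -0.3, 0.3]
finger_gap: 0.043
```

Request:
arm_command(deltas="0 0 0 0 0 -0.03 50; 0 0 0 0 0 -0.035 50; 0 0 0 0 0 -0.035 50; 0 0 0 0 0 -0.02 50; 0 0 0 -0.02 0.008 0 50")

```text
clock: 50.2
ee_pos: [0.4122, 0.2771, 0.1911]
ee_rot: [0.701, 0.713, 0.004, -0.0]
force: [-0.3, -1.2, -0.0]
finger_gap: 0.0427
```

Request:
arm_command(deltas="0 0 0 -0.03 0.01 0 50; 0 0 0 -0.03 0.01 0 50; 0 0 0 -0.03 0.01 0 50; 0 0 0 -0.03 0.01 0 50; 0 0 0 -0.03 0.01 0 50")

```text
clock: 50.7
ee_pos: [0.4632, 0.1221, 0.1877]
ee_rot: [0.703, 0.711, -0.0, 0.0]
force: [0.0, 0.8, -0.2]
finger_gap: 0.0427
```

Request:
arm_command(deltas="0 0 0 -0.03 0.01 0 50; 0 0 0 -0.03 0.01 0 50; 0 0 0 -0.03 0.01 0 50; 0 0 0 -0.03 0.01 0 50; 0 0 0 -0.03 0.01 0 50")

```text
clock: 51.2
ee_pos: [0.515, -0.0273, 0.1877]
ee_rot: [0.703, 0.711, -0.0, -0.0]
force: [-0.2, -0.5, -0.2]
finger_gap: 0.0427
```

Request:
arm_command(deltas="0 0 0 -0.03 0.01 0 50; 0 0 0 -0.03 0.01 0 50; 0 0 0 -0.03 0.01 0 50; 0 0 0 -0.03 0.01 0 50; 0 0 0 -0.02 0.008 0 50")

```text
clock: 51.7
ee_pos: [0.5646, -0.1683, 0.1875]
ee_rot: [0.704, 0.71, -0.0, 0.0]
force: [1.4, -0.5, 0.4]
finger_gap: 0.0427
```

Request:
arm_command(deltas="0 0 0.14 0 0 0 50; 0 0 0.14 0 0 0 50; 0 0 0.14 0 0 0 50; 0 0 0.14 0 0 0 50; 0 0 0.14 0 0 0 50")

```text
clock: 52.2
ee_pos: [0.5642, -0.1653, 0.1875]
ee_rot: [0.905, 0.425, -0.0, -0.0]
force: [-0.4, 0.2, 0.8]
finger_gap: 0.0429
```

Request:
arm_command(deltas="0 0 0.14 0 0 0 50; 0 0 0.14 0 0 0 50; 0 0 0.14 0 0 0 50; 0 0 0.14 0 0 0 50; 0 0 0.14 0 0 0 50")

```text
clock: 52.7
ee_pos: [0.5642, -0.1652, 0.1875]
ee_rot: [0.996, 0.088, -0.0, -0.0]
force: [-0.1, 0.4, -0.5]
finger_gap: 0.0431
```

Request:
arm_command(deltas="0 0 0.14 0 0 0.03 50; 0 0 0.13 0 0 0.03 50; 0 0 0 0 0 0.01 50; 0 0 0 0 0 0 50; 0 0 0 0 0 0 50")

```text
clock: 53.2
ee_pos: [0.5651, -0.1654, 0.1183]
ee_rot: [0.999, -0.043, 0.0, -0.0]
force: [-0.8, -0.1, 0.9]
finger_gap: 0.0429
```

```bash
python3 - <<'E'
from h import *
go([.5622,-.1654,.0615],85)
a=capture('top'); A=crop(a,238,160,200,80,4); B=crop(a,200,250,80,50,5)
o=np.zeros((570,800,3),np.uint8); o[:320]=A; o[320:,:400]=B
cv2.imwrite('pics/c9.png',o)
E
```

```text
t53.20 p [ 0.5651 -0.1654  0.1183] jaw-y yaw -94.89 toolz [ 8.e-04 -0.e+00 -1.e+00] F [-0.8 -0.1  0.9] gap 0.0429 q7 -1.36
tool shift [-0.0029  0.0002  0.0568] turn z 0.0019 (or half turn away) tilt fix rotvec xy [-0.0001 -0.0008]
```

View pics/c9.png

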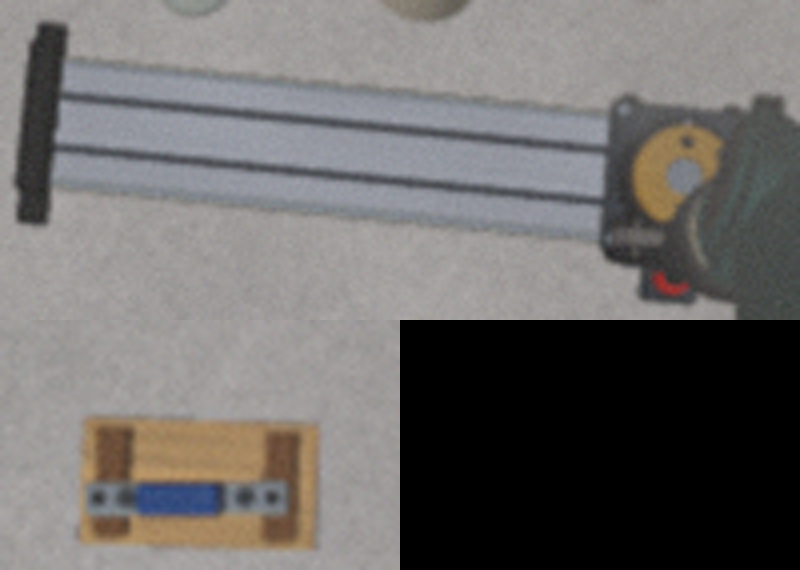

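The spanner lies across both cleats (grip at (180,498)), and the track is clear. Now I'll grip the knob for the last run.

Request:
arm_command(deltas="0 0 0 -0.003 0 0.015 50; 0 0 0 0 0 0.015 50; 0 0 0 0 0 0.015 50; 0 0 0 0 0 0.011 50; 0 0 0 0 0 0 50")

```text
clock: 53.75
ee_pos: [0.5605, -0.1647, 0.06]
ee_rot: [0.999, -0.043, -0.002, -0.0]
force: [0.7, 0.5, -0.0]
finger_gap: 0.0429
```

Request:
arm_command(deltas="0 0 0 0 0 0 50; 0 0 0 0 0 0 0; 0 0 0 0 0 0 0; 0 0 0 0 0 0 0; 0 0 0 0 0 0 0")

```text
clock: 54.25
ee_pos: [0.562, -0.1649, 0.0625]
ee_rot: [0.999, -0.043, 0.001, -0.0]
force: [-0.8, 1.3, 4.9]
finger_gap: 0.0237
```

Request:
arm_command(deltas="0 0 0 0 -0.01 0 0; 0 0 0 0 -0.02 0 0; 0 0 0 0 -0.025 0 0; 0 0 0 0 -0.025 0 0; 0 0 0 0 -0.025 0 0")

```text
clock: 54.75
ee_pos: [0.5712, -0.0611, 0.0625]
ee_rot: [0.999, -0.044, 0.001, 0.001]
force: [-0.3, -3.4, 5.2]
finger_gap: 0.0238
```

Request:
arm_command(deltas="0 0 0 0 -0.025 0 0; 0 0 0 0 -0.025 0 0; 0 0 0 0 -0.025 0 0; 0 0 0 0 -0.025 0 0; 0 0 0 0 -0.025 0 0")

```text
clock: 55.25
ee_pos: [0.5823, 0.0637, 0.0625]
ee_rot: [0.999, -0.044, 0.001, 0.001]
force: [1.3, -4.5, 4.9]
finger_gap: 0.0237
```

Request:
arm_command(deltas="0 0 0 0 -0.025 0 0; 0 0 0 0 -0.025 0 0; 0 0 0 0 -0.025 0 0; 0 0 0 0 -0.025 0 0; 0 0 0 0 -0.015 0 0")

```text
clock: 55.75
ee_pos: [0.5927, 0.1808, 0.0625]
ee_rot: [0.999, -0.043, 0.001, -0.0]
force: [0.9, -3.0, 4.9]
finger_gap: 0.0237
```

```bash
python3 - <<'E'
from h import *
go([.5958,.2140,.0615],85)
E
```

```text
t55.75 p [0.5927 0.1808 0.0625] jaw-y yaw -94.90 toolz [ 2.8e-03  4.0e-04 -1.0e+00] F [ 0.9 -3.   4.9] gap 0.0237 q7 -1.82
tool shift [ 0.0003 -0.0334  0.001 ] turn z 0.0017 (or half turn away) tilt fix rotvec xy [-0.0006 -0.0028]
```

Request:
arm_command(deltas="0 0 0 0 -0.01 0 0; 0 0 0 0 -0.01 0 0; 0 0 0 0 -0.006 0 0; 0 0 0 0 -0.004 0 0; 0 0 0 0 -0.003 0 0")

```text
clock: 56.25
ee_pos: [0.5954, 0.2113, 0.0625]
ee_rot: [0.999, -0.044, 0.001, 0.0]
force: [0.1, -2.5, 5.1]
finger_gap: 0.0238
```

Request:
arm_command(deltas="0 0 0 0 -0.003 0 0; 0 0 0 0 -0.003 0 0; 0 0 0 0 0 0 0; 0 0 0 0 0 0 0")

```text
clock: 56.65
ee_pos: [0.5956, 0.2138, 0.0625]
ee_rot: [0.999, -0.045, 0.001, 0.002]
force: [-0.3, -6.8, 7.1]
finger_gap: 0.0235
```

Request:
arm_command(deltas="0 0 0 0 -0.003 0 0; 0 0 0 0 -0.002 0 0; 0 0 0 0 0 0 0; 0 0 0 0 0 0 0")

```text
clock: 57.05
ee_pos: [0.5957, 0.214, 0.0625]
ee_rot: [0.999, -0.046, -0.0, 0.005]
force: [-0.6, -13.6, 9.4]
finger_gap: 0.0238
```

Request:
arm_command(deltas="0 0 0 0 0.01 0 0; 0 0 0 0 0.02 0 0; 0 0 0 0 0.025 0 0; 0 0 0 0 0.025 0 0; 0 0 0 0 0.025 0 0")

```text
clock: 57.55
ee_pos: [0.5873, 0.1205, 0.0625]
ee_rot: [0.999, -0.042, 0.001, -0.002]
force: [1.9, 2.9, 3.3]
finger_gap: 0.0239
```

Request:
arm_command(deltas="0 0 0 0 0.025 0 0; 0 0 0 0 0.025 0 0; 0 0 0 0 0.025 0 0; 0 0 0 0 0.025 0 0; 0 0 0 0 0.025 0 0")

```text
clock: 58.05
ee_pos: [0.5763, -0.0045, 0.0625]
ee_rot: [0.999, -0.043, 0.001, -0.001]
force: [0.4, 3.1, 5.9]
finger_gap: 0.0238
```

Request:
arm_command(deltas="0 0 0 0 0.025 0 0; 0 0 0 0 0.025 0 0; 0 0 0 0 0.025 0 0; 0 0 0 0 0.025 0 0; 0 0 0 0 0.015 0 0")

```text
clock: 58.55
ee_pos: [0.5659, -0.1215, 0.0625]
ee_rot: [0.999, -0.044, 0.001, -0.0]
force: [-0.4, 2.6, 7.0]
finger_gap: 0.0236
```

Request:
arm_command(deltas="0 0 0 0 0.01 0 0; 0 0 0 0 0.008 0 0; 0 0 0 0 0.006 0 0; 0 0 0 0 0.005 0 0; 0 0 0 0 0.003 0 0")

```text
clock: 59.05
ee_pos: [0.5632, -0.1515, 0.0625]
ee_rot: [0.999, -0.043, 0.0, -0.001]
force: [-0.6, 2.9, 7.6]
finger_gap: 0.0234
```

```bash
python3 - <<'E'
from h import *
go([.5622,-.1654,.0615],85)
E
```

```text
t59.05 p [ 0.5632 -0.1515  0.0625] jaw-y yaw -94.95 toolz [ 8.0e-04  1.6e-03 -1.0e+00] F [-0.6  2.9  7.6] gap 0.0234 q7 -1.36
tool shift [0.0002 0.0139 0.0009] turn z 0.0009 (or half turn away) tilt fix rotvec xy [-0.0016 -0.0007]
```

Request:
arm_command(deltas="0 0 0 0 0.005 0 0; 0 0 0 0 0.004 0 0; 0 0 0 0 0.003 0 0; 0 0 0 0 0.003 0 0; 0 0 0 0 0 0 0")

```text
clock: 59.55
ee_pos: [0.562, -0.1651, 0.0625]
ee_rot: [0.999, -0.043, 0.0, -0.001]
force: [-1.1, 3.9, 8.4]
finger_gap: 0.0236
```

Request:
arm_command(deltas="0 0 0 0 0.002 0 0; 0 0 0 0 0.002 0 0; 0 0 0 0 0 0 0; 0 0 0 0 0 0 0")

```text
clock: 59.95
ee_pos: [0.562, -0.1653, 0.0624]
ee_rot: [0.999, -0.042, -0.0, -0.003]
force: [-1.0, 9.8, 9.8]
finger_gap: 0.0236
```

Against the right stop at 9.8 N. I'll release and rise clear.

Request:
arm_command(deltas="0 0 0 0 -0.002 0 0; 0 0 0 0 0 0 0; 0 0 0 0 0 0 55; 0 0 0 0 0 0 55; 0 0 0 0 0 0 55")

```text
clock: 60.45
ee_pos: [0.5609, -0.1704, 0.0615]
ee_rot: [0.999, -0.044, -0.0, 0.0]
force: [0.6, -0.0, -0.1]
finger_gap: 0.0469
```

Request:
arm_command(deltas="0 0 0 0 0 -0.015 55; 0 0 0 0 0 -0.03 55; 0 0 0 0 0 -0.035 55; 0 0 0 0 0 -0.035 55; 0 0 0 0 0 -0.02 55")

```text
clock: 60.95
ee_pos: [0.5622, -0.171, 0.2006]
ee_rot: [0.999, -0.044, 0.002, 0.001]
force: [-1.0, 0.2, -0.8]
finger_gap: 0.0471
```

Request:
arm_command(deltas="0 0 0 -0.02 0.02 0 55; 0 0 0 -0.02 0.03 0 55; 0 0 0 -0.02 0.03 0 55; 0 0 0 -0.02 0.03 0 55; 0 0 0 0 0.03 0 55")

```text
clock: 61.45
ee_pos: [0.465, -0.3037, 0.1975]
ee_rot: [0.999, -0.045, -0.002, -0.0]
force: [-0.2, 0.9, -0.1]
finger_gap: 0.047
```

Request:
arm_command(deltas="0 0 0 0 0.03 0 55; 0 0 0 0 0.03 0 55; 0 0 0 0 0.03 0 55; 0 0 0 0 0.03 0 55; 0 0 0 0 0 0 55")

```text
clock: 61.95
ee_pos: [0.4567, -0.4284, 0.1982]
ee_rot: [0.999, -0.047, 0.001, 0.003]
force: [0.2, -0.2, 0.1]
finger_gap: 0.0473
```

```bash
python3 - <<'E'
from h import *
st()
a=capture('top'); A=crop(a,238,160,200,80,4)
o=np.zeros((590,800,3),np.uint8); o[:320]=A; o[320:,:]=crop(capture('side'),200,130,270,270,1)[:,:] if 0 else cv2.resize(a[90:350,80:500],(800,270))
cv2.imwrite('pics/c10.png',o); cv2.imwrite('pics/s10.png',crop(capture('side'),200,130,260,270,2.2))
E
```

```text
t61.95 p [ 0.4567 -0.4284  0.1982] jaw-y yaw -95.43 toolz [ 8.0e-04 -5.5e-03 -1.0e+00] F [ 0.2 -0.2  0.1] gap 0.0473 q7 -0.91
```

View pics/c10.png

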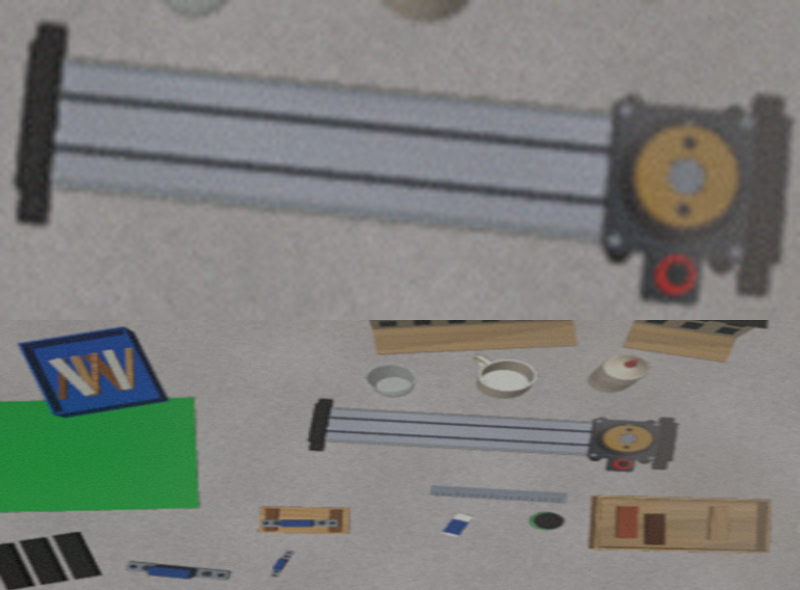

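View pics/s10.png

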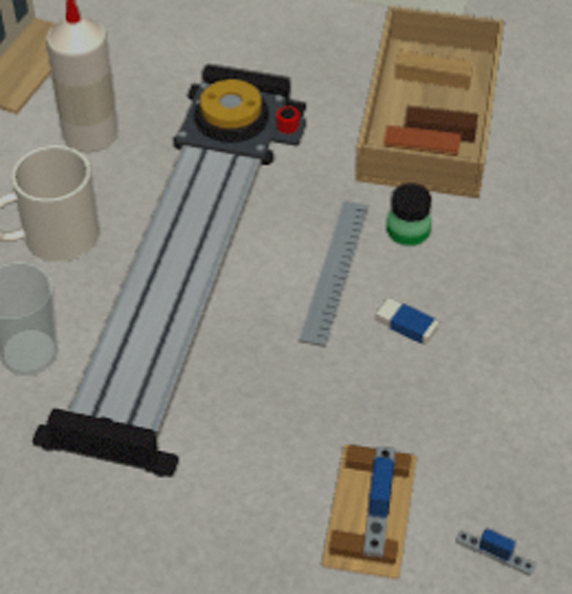

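The final pictures show the carriage at the right stop (ring at (686,176), the same place as at the first stop). The ring holes are turned to (690,143) and (683,210). All three blocks are in the box, the walnut having shifted inside it, and the spanner is on its rest with the bystanders untouched.

```bash
python3 -c "
from cell import *
print(finish_job())"
```

```text
the job is handed in; nothing more can be done
None
```

The whole job was carried out in the order asked, and I handed it in at about 62 s on the robot's clock.

- **Blocks:** The balsa, walnut and cork blocks are in the plywood box; the black block wasn't on the track. The walnut block shifted a few centimetres inside the box while the robot was away from it, but it stayed in.
- **First carriage run:** The empty carriage went to the left stop (13 N) and back to the right stop (12.5 N). Measured travel was 0.381 m with a steady drag of about 3 N, so it runs free.
- **Ring:** Both spanner pins went in without contact force. I turned the ring clockwise until the torque jumped from about 0.1 to 1.5 N m at the stop. The pictures put the ring's turn at about 1.25 rad, which fits a start near 0.05 rad. The wrist's own turn was larger, about 1.41 rad to the stop, because of pin play and give in the arm.
- **Spanner:** It lies across both cleats of its rest, a few millimetres nearer the centre than it started.
- **Final run:** The carriage went to the left stop again (13.6 N) and is parked against the right stop (9.8 N before release). The last pictures show it in the same place as at the first right-hand stop.

No check failed, and the bystanders look undisturbed in the last pictures. I read the final ring and carriage positions only from those pictures, so they are good to about 2 mm.

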